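# Nest the instrument trays and latch the keeper

## Task

Pack the steel instrument trays away for the washer: swing the carrier's keeper bar wide open, about square to the stack or further, then nest every tray lying on the bench in the carrier, one on another, each turned so its pouring nose matches the one below and seated fully home and level. Finally swing the keeper bar shut over the stack until it clicks home past its catch; leave the tube rack, the jar and the pen where they are.

Things in the scene. Friction and masses are not known exactly. Their poses are not given: they have to be found in the camera images.
- carrier: Fixed aluminium carrier: plate 200 (x) x 100 x 6 mm; in its middle a cradle shaped just like a tray, rim top 36 mm up. Origin: on the bench under the cradle's centre; x to the nose end. The k-th tray nested in it has its origin 6 + 10 k mm above this one and the same yaw. Hinge post (radius 8 mm, 101 mm tall) at x = -80, catch post (16 x 40 mm, 114 mm tall) at x = +80 mm. Six trays reach 96 mm up.
- carrier_nose (a point): The middle of the cradle's blunt nose at rim height: 54 mm along the carrier's x from its origin, 36 mm up.
- keeper (a joint): Steel keeper bar, 172 x 14 x 8 mm, 101 to 109 mm up, swinging about the hinge post. 0 = shut: along the carrier's x over the stack, at its stop. It grows opening towards the carrier's -y side (clockwise from above) to 1.8, starts at 0.15 to 0.7; stays where left (under 1 N at the knob). A sprung ball resists the last 0.06 rad (2 to 4 N at the knob), then holds it at 0. At 1.5 it is clear.
- keeper_knob (a point): The middle of the upright black knob on the keeper bar, 16 mm in diameter, 30 mm tall (109 to 139 mm above the bench); this point is 124 mm above the bench and 125 mm from the hinge axis.
- keeper_hinge (a point): A point on the keeper bar's vertical hinge axis, at the height of keeper_knob.
- tube_rack: Bystander, leave alone: blue microtube rack, 80 x 130 x 45 mm, origin under its centre.
- reagent_jar: Bystander, leave alone: jar 52 mm in diameter, 85 mm tall, origin under its centre.
- pen: Bystander, leave alone: white pen lying on the bench, 130 x 10 x 10 mm, origin under its centre, x along it.
- tray1: Loose steel tray, about 0.11 kg, 96 x 56 x 30 mm, open on top; all trays alike, any may be absent. Square rear end at x = -42; straight sides 56 mm apart to x = 22, then closing to a blunt nose, 16 mm wide, at x = 54. Origin: underside below the centre of mass; x to the nose, z up. Starts level on the bench at any yaw. Grip the rim band over the origin, closing along y.
- tray2: Like tray1. Rim band: upright, 4 mm thick, 20 to 30 mm above the origin. Below it the body is 44 mm wide, flaring in to 28 mm at the bottom, so it drops into a tray below it that lies the same way round (play 2 mm when home, 10 mm at the mouth) until band sits on band, 10 mm higher; the wrong way round it stays up 10 mm or more. Keep fingertips above the band's lower edge to clear the tray below.
- tray1_nose (a point): The middle of tray1's nose at the top of its rim: 54 mm along its x, 30 mm above its underside.
- tray2_nose (a point): The middle of tray2's nose at the top of its rim: 54 mm along its x, 30 mm above its underside.
- tray3: Another tray exactly like tray1 and tray2; may be absent.
- tray3_nose (a point): The middle of tray3's nose at the top of its rim: 54 mm along its x, 30 mm above its underside.
- tray4: Another tray exactly like tray1 and tray2; may be absent.
- tray4_nose (a point): The middle of tray4's nose at the top of its rim: 54 mm along its x, 30 mm above its underside.
- tray5: Another tray exactly like tray1 and tray2; may be absent.
- tray5_nose (a point): The middle of tray5's nose at the top of its rim: 54 mm along its x, 30 mm above its underside.
- tray6: Another tray exactly like tray1 and tray2; may be absent.
- tray6_nose (a point): The middle of tray6's nose at the top of its rim: 54 mm along its x, 30 mm above its underside.
Things that resemble listed ones, but are neither listed nor needed, are in the scene too. Leave any orange or red look-alike of the tray4 alone.

How it is judged:
On the way, in this order (a step that is already met when the one before it is completed fails the run):
1. the keeper bar is swung wide open (past 1.2 rad) (value of joint keeper above 1.2 rad), for 0.2 s.
2. with the bar still out of the way, every tray is nested in the carrier, nose to nose, level and fully home (horizontal distance between each of tray1, tray2, tray3, tray4, tray5, tray6 and carrier below 0.012 m and horizontal distance between each of tray1_nose, tray2_nose, tray3_nose, tray4_nose, tray5_nose, tray6_nose and carrier_nose below 0.012 m and angle between each of tray1, tray2, tray3, tray4, tray5, tray6's own z axis and vertical below 0.06 rad and (z of tray1 in the frame of carrier between 0.0125 and 0.0195 m or z of tray1 in the frame of carrier between 0.0225 and 0.0295 m or z of tray1 in the frame of carrier between 0.0325 and 0.0395 m or z of tray1 in the frame of carrier between 0.0425 and 0.0495 m or z of tray1 in the frame of carrier between 0.0525 and 0.0595 m or z of tray1 in the frame of carrier between 0.0625 and 0.0695 m) and (z of tray2 in the frame of carrier between 0.0125 and 0.0195 m or z of tray2 in the frame of carrier between 0.0225 and 0.0295 m or z of tray2 in the frame of carrier between 0.0325 and 0.0395 m or z of tray2 in the frame of carrier between 0.0425 and 0.0495 m or z of tray2 in the frame of carrier between 0.0525 and 0.0595 m or z of tray2 in the frame of carrier between 0.0625 and 0.0695 m) and (z of tray3 in the frame of carrier between 0.0125 and 0.0195 m or z of tray3 in the frame of carrier between 0.0225 and 0.0295 m or z of tray3 in the frame of carrier between 0.0325 and 0.0395 m or z of tray3 in the frame of carrier between 0.0425 and 0.0495 m or z of tray3 in the frame of carrier between 0.0525 and 0.0595 m or z of tray3 in the frame of carrier between 0.0625 and 0.0695 m) and (z of tray4 in the frame of carrier between 0.0125 and 0.0195 m or z of tray4 in the frame of carrier between 0.0225 and 0.0295 m or z of tray4 in the frame of carrier between 0.0325 and 0.0395 m or z of tray4 in the frame of carrier between 0.0425 and 0.0495 m or z of tray4 in the frame of carrier between 0.0525 and 0.0595 m or z of tray4 in the frame of carrier between 0.0625 and 0.0695 m) and (z of tray5 in the frame of carrier between 0.0125 and 0.0195 m or z of tray5 in the frame of carrier between 0.0225 and 0.0295 m or z of tray5 in the frame of carrier between 0.0325 and 0.0395 m or z of tray5 in the frame of carrier between 0.0425 and 0.0495 m or z of tray5 in the frame of carrier between 0.0525 and 0.0595 m or z of tray5 in the frame of carrier between 0.0625 and 0.0695 m) and (z of tray6 in the frame of carrier between 0.0125 and 0.0195 m or z of tray6 in the frame of carrier between 0.0225 and 0.0295 m or z of tray6 in the frame of carrier between 0.0325 and 0.0395 m or z of tray6 in the frame of carrier between 0.0425 and 0.0495 m or z of tray6 in the frame of carrier between 0.0525 and 0.0595 m or z of tray6 in the frame of carrier between 0.0625 and 0.0695 m) and value of joint keeper above 0.8 rad), for 0.2 s.
3. the keeper bar is swung shut past its catch (value of joint keeper below 0.025 rad), for 0.2 s.
At the end, for the whole second after the job is handed in: Every tray is nested and at rest: origin and nose within 12 mm (from above) of the carrier's origin and carrier_nose, tilt under 0.06 rad, height within 3.5 mm of a nested level (6 + 10 k mm above the bench); keeper bar within 0.025 rad of shut (horizontal distance between each of tray1, tray2, tray3, tray4, tray5, tray6 and carrier below 0.012 m and horizontal distance between each of tray1_nose, tray2_nose, tray3_nose, tray4_nose, tray5_nose, tray6_nose and carrier_nose below 0.012 m and angle between each of tray1, tray2, tray3, tray4, tray5, tray6's own z axis and vertical below 0.06 rad and (z of tray1 in the frame of carrier between 0.0125 and 0.0195 m or z of tray1 in the frame of carrier between 0.0225 and 0.0295 m or z of tray1 in the frame of carrier between 0.0325 and 0.0395 m or z of tray1 in the frame of carrier between 0.0425 and 0.0495 m or z of tray1 in the frame of carrier between 0.0525 and 0.0595 m or z of tray1 in the frame of carrier between 0.0625 and 0.0695 m) and (z of tray2 in the frame of carrier between 0.0125 and 0.0195 m or z of tray2 in the frame of carrier between 0.0225 and 0.0295 m or z of tray2 in the frame of carrier between 0.0325 and 0.0395 m or z of tray2 in the frame of carrier between 0.0425 and 0.0495 m or z of tray2 in the frame of carrier between 0.0525 and 0.0595 m or z of tray2 in the frame of carrier between 0.0625 and 0.0695 m) and (z of tray3 in the frame of carrier between 0.0125 and 0.0195 m or z of tray3 in the frame of carrier between 0.0225 and 0.0295 m or z of tray3 in the frame of carrier between 0.0325 and 0.0395 m or z of tray3 in the frame of carrier between 0.0425 and 0.0495 m or z of tray3 in the frame of carrier between 0.0525 and 0.0595 m or z of tray3 in the frame of carrier between 0.0625 and 0.0695 m) and (z of tray4 in the frame of carrier between 0.0125 and 0.0195 m or z of tray4 in the frame of carrier between 0.0225 and 0.0295 m or z of tray4 in the frame of carrier between 0.0325 and 0.0395 m or z of tray4 in the frame of carrier between 0.0425 and 0.0495 m or z of tray4 in the frame of carrier between 0.0525 and 0.0595 m or z of tray4 in the frame of carrier between 0.0625 and 0.0695 m) and (z of tray5 in the frame of carrier between 0.0125 and 0.0195 m or z of tray5 in the frame of carrier between 0.0225 and 0.0295 m or z of tray5 in the frame of carrier between 0.0325 and 0.0395 m or z of tray5 in the frame of carrier between 0.0425 and 0.0495 m or z of tray5 in the frame of carrier between 0.0525 and 0.0595 m or z of tray5 in the frame of carrier between 0.0625 and 0.0695 m) and (z of tray6 in the frame of carrier between 0.0125 and 0.0195 m or z of tray6 in the frame of carrier between 0.0225 and 0.0295 m or z of tray6 in the frame of carrier between 0.0325 and 0.0395 m or z of tray6 in the frame of carrier between 0.0425 and 0.0495 m or z of tray6 in the frame of carrier between 0.0525 and 0.0595 m or z of tray6 in the frame of carrier between 0.0625 and 0.0695 m) and linear speed of each of tray1, tray2, tray3, tray4, tray5, tray6 below 0.02 m/s and value of joint keeper below 0.025 rad); the robot touches nothing.
It fails at once if the tube rack is disturbed (moved over 30 mm) (distance of tube_rack from where it was at the start of the episode above 0.03 m).
It fails at once if the reagent jar is disturbed (moved over 30 mm) (distance of reagent_jar from where it was at the start of the episode above 0.03 m).
It fails at once if the pen is disturbed (moved over 30 mm) (distance of pen from where it was at the start of the episode above 0.03 m).
Of tray1, tray2, tray3, tray4, tray5, tray6 only 4 to 6 are there at a start; the rules pass over those that are not, and their reading is None.
At some moment in a run one of tray1, tray2, tray3, tray4, tray5, tray6 may be knocked a few centimetres aside while the robot is not near it.
Once in a run the grip may slacken for a moment while it holds something.
It also fails if it takes over 210 s, if anything falls off the work surface, if the arm or the gripper's body presses on something with over 40 N, if the wrist force passes 120 N, or if a joint passes its speed limit or range.

## Robot

A 7-joint arm with a two-finger parallel gripper is mounted at the origin on the work surface. World frame = base frame: x ahead of the robot, y to its left, z up, the work surface at z = 0. Lengths are in m, angles in rad, forces in N, time in s.
With the tool pointing down it reaches from about 0.4 to 0.85 m from the base axis. Payload 4.5 kg.
Tool frame: the origin (TCP) lies midway between the tips of the shut fingers; the grasp point (between the pads) lies 19 mm behind it; z points along the fingers, y is the direction in which the jaws open and shut (so a half turn about z gives the same grasp; the last joint's range is limited). The gripper opens to 85 mm and grips with 20 to 120 N. Pads are 22 mm wide; open, the fingers measure 114 mm over their backs; the gripper's body (76 mm by 85 mm) begins 54 mm behind the grasp point. The pads swing forward as they close: fully open they stand 13 mm farther back than shut.
Start: joints at [-1.12, 0.689, -0.195, 1.565, 0.157, 0.902, -0.215], TCP at [0.253, 0.572, 0.231] pointing down, gripper open.
Joint ranges: [-3.01, 3.01], [-0.46, 2.08], [-1.47, 1.51], [0.13, 2.56], [-1, 4.14], [0.04, 2.09], [-2.66, 2.66]. Speed limits (rad/s): [2.57, 2.57, 3.14, 3.14, 3.14, 3.14, 3.14].

## Interface

Orientations are given as a unit quaternion [w, x, y, z].
In Python, from workcell import bot gives the robot as it stands. The module is installed in compiled form; this text tells all that it offers.
- The arm moves only by the tool move_arm, never from a script. Its argument "deltas" is text: rows parted by semicolons, each of 7 numbers parted by spaces: the shift along the tool's x, y, z in m, then the turn, a rotation vector about the tool's x, y, z in degrees, then the finger opening in m, from 0 to 0.0854. A call has 1 to 20 rows; each row is the pose to reach, as a shift and turn from the pose commanded when the call began, along the tool's axes at that moment; what a row does not reach only later rows make up. A row lasts 1/10 s, in which the tool goes at most 50 mm and 8.59 degrees, less where a joint would pass 70% of its speed; a pose out of reach is approached as far as the arm can. A call with a gripper value outside its range is refused whole. The fingers move at their own pace and stop on an object; "newtons" is the grip in N (left out, the last holds). Time passes only in rows, so rows that repeat a pose let the fingers close. It gives the time, the measured TCP pose, the force and the opening at its end, in the units of the state.
- bot.state(): the state, without advancing time (a new reading comes with each control period).
- bot.get_image(name): name is "scene" or "side" or "wrist"; returns the picture (400x640x3 uint8, blue, green, red); there is no depth.
- bot.get_calibration(name): a dict with "fx", "fy", "cx", "cy" (pixels), "rvec" (rotation vector, rad) and "tvec" (3), from world to camera coordinates, as OpenCV has them. Camera axes: x right, y down, z forward; pixel columns grow to the right and rows downward; lengths in m; the calibration is good to about 2 mm. A picture is of the moment at which its call begins: read the wrist's pose just before it. get_calibration takes no time and is no camera call; for the wrist camera it gives the pose at the moment of the call.
- bot.close_job(): hands the job in, once; it reports no verdict.
The state is a dict: "t": time; "q": joint angles; "joint_vel": joint speeds; "tau": joint torques, N m; "position": TCP position; "ee_rot": TCP orientation; "contact_force": force on the tool from outside, world axes, zero at the start; "wrist_torque": the same for the moment, N m; "gripper_width": opening from 0.0 (shut) to 1.0 (fully open).
Only numpy, scipy, OpenCV 4.12 (cv2) and the standard library are available. Lean on these libraries where they do the work, as an engineer would, in place of code of your own. Each camera call takes 0.05 s, during which the arm holds its last target.

## Working session

There is one attempt and no reset: what is moved stays moved. The work goes in short steps, Python scripts to look and compute and a tool call to move; the robot and the scene stay as the last step left them, time stands still between calls to the robot, and variables do not carry over. Pictures are saved under pics/ and viewed, and the job is handed in when it is done.

Besides the shell and the picture viewer there is one more tool, called as name(argument=value, ...) on one line, values as JSON. move_arm: Moves the arm, as the interface text tells. Its arguments: {"type":"object","properties":{"deltas":{"type":"string"},"newtons":{"type":"number"}},"required":["deltas"]}

```bash
mkdir -p pics && cat > h.py <<'E'
import numpy as np, cv2
from workcell import bot
from scipy.spatial.transform import Rotation as R
def cal(n):
    c=bot.get_calibration(n); K=np.array([[c['fx'],0,c['cx']],[0,c['fy'],c['cy']],[0,0,1]])
    return K,cv2.Rodrigues(np.array(c['rvec'],float))[0],np.array(c['tvec'],float).reshape(3)
def ray(c,uv,z):
    K,Rm,t=c; o=-Rm.T@t; d=Rm.T@np.linalg.solve(K,np.array([uv[0],uv[1],1.]))
    return o+d*(z-o[2])/d[2]
def proj(c,p):
    K,Rm,t=c; q=K@(Rm@np.array(p,float)+t); return q[:2]/q[2]
E
python3 - <<'E'
from h import *
print(bot.state())
for n in ('scene','side','wrist'):
    c=cal(n); print(n,c[0][0,0],-c[1].T@c[2], c[1][2])
    cv2.imwrite(f'pics/{n}0.png',bot.get_image(n))
E
```

```text
{'t': 0.0, 'q': array([-1.12018507,  0.68997119, -0.19449188,  1.56637945,  0.15730725,
        0.9025082 , -0.2150774 ]), 'joint_vel': array([ 8.45121075e-05, -1.05449614e-03, -3.28919127e-04,  2.92610272e-03,
        2.04662949e-03,  6.71888367e-04,  1.69364436e-03]), 'tau': array([ 6.08780574e-04, -5.39602375e+01, -1.26618952e+00, -1.58545250e+01,
        9.15812154e-03,  9.45254462e-03, -3.50908273e-06]), 'position': array([0.25281979, 0.57085185, 0.23048204]), 'ee_rot': array([-1.14943667e-04,  2.06851864e-01,  9.78371825e-01, -9.30404217e-04]), 'contact_force': array([-0.44685692, -0.17896256, -0.72646576]), 'wrist_torque': array([ 0.05365162, -0.0322028 ,  0.01345791]), 'gripper_width': 0.9980980624611147}
scene 384.3247080491089 [ 1.42212556 -0.45052582  0.81972082] [-0.71588942  0.40147206 -0.57124647]
side 494.31760369279704 [-0.39462651 -0.90668593  0.98050471] [ 0.58590109  0.5926669  -0.55268965]
wrist 324.4403265068846 [0.17679702 0.60666951 0.37251934] [ 0.29704788 -0.13318122 -0.94552912]
```

View pics/scene0.png

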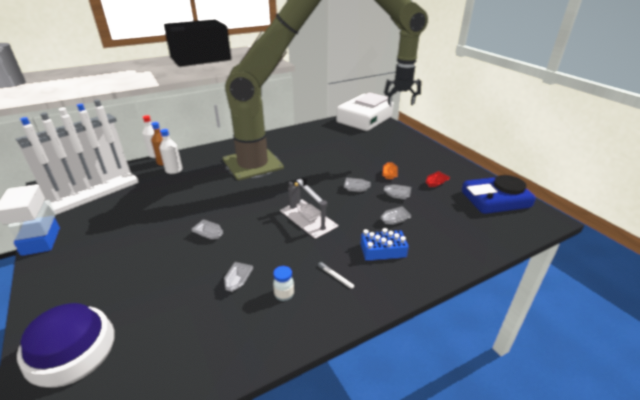

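View pics/side0.png

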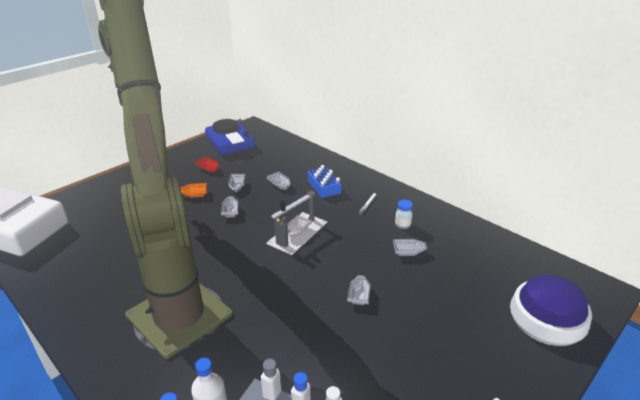

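View pics/wrist0.png

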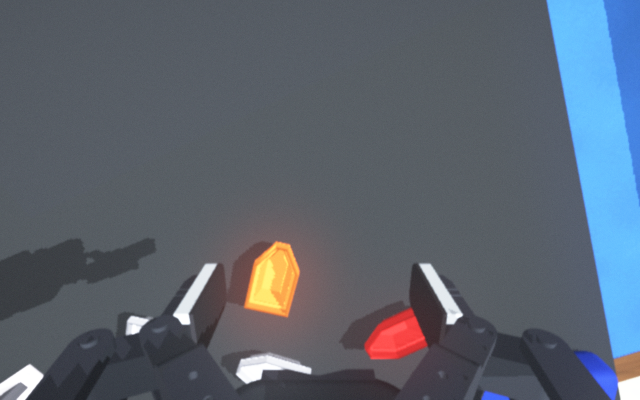

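The scene view shows five steel trays at about (357,185), (398,191), (395,216), (208,231) and (238,277). The same five appear in the side view at (230,207), (237,182), (279,181), (360,291) and (409,247). Orange and red look-alikes are at scene (390,171) and (437,180). The carrier is at scene (310,215), with the bar partly open. I'll zoom in and segment.

```bash
python3 - <<'E'
from h import *
im=cv2.imread('pics/side0.png'); s=cal('side'); c=cal('scene')
for n,uv in dict(a=(230,207),b=(237,182),c=(279,181),d=(360,291),e=(409,247),carr=(298,233),rack=(325,187),jar=(404,222),pen=(368,203),orange=(194,190)).items():
    p=ray(s,uv,0.015); print(n,p.round(3),proj(c,p).round(0))
cv2.imwrite('pics/side0z.png',cv2.resize(im[150:330,150:450],None,fx=2.6,fy=2.6,interpolation=cv2.INTER_CUBIC))
im=cv2.imread('pics/scene0.png')
cv2.imwrite('pics/scene0z.png',cv2.resize(im[155:315,180:460],None,fx=2.8,fy=2.8,interpolation=cv2.INTER_CUBIC))
E
```

```text
a [0.39  0.288 0.015] [358. 186.]
b [0.508 0.4   0.015] [400. 193.]
c [0.621 0.293 0.015] [396. 217.]
d [ 0.39  -0.296  0.015] [209. 232.]
e [ 0.639 -0.281  0.015] [239. 280.]
carr [0.452 0.014 0.015] [302. 215.]
rack [0.71  0.14  0.015] [375. 246.]
jar [ 0.734 -0.194  0.015] [280. 291.]
pen [ 0.738 -0.038  0.015] [330. 272.]
orange [0.366 0.47  0.015] [391. 172.]
```

View pics/side0z.png

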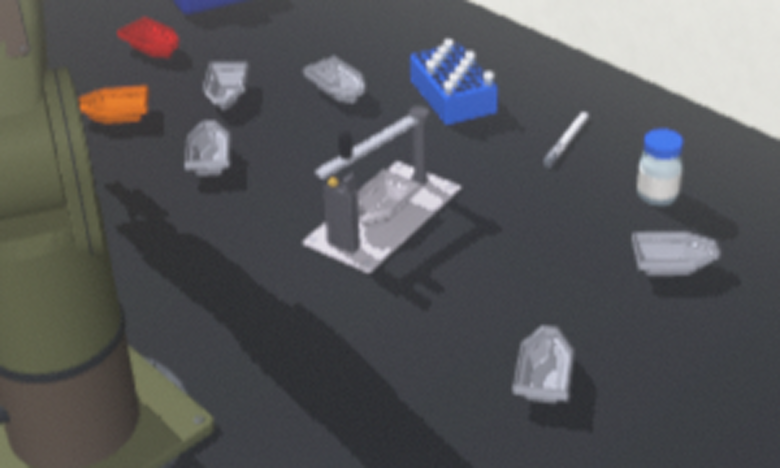

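View pics/scene0z.png

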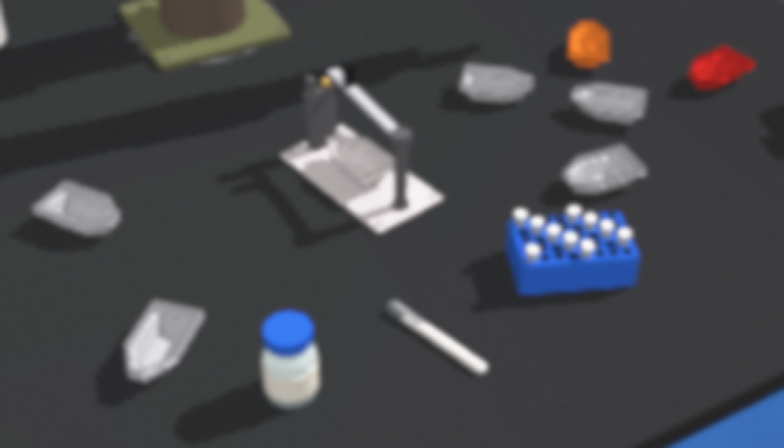

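```bash
cat >> h.py <<'E'
def go(xyz,yawdeg,st=None):
    """delta (tool axes, m) and rotvec deg to reach tool-down pose with tool x at yawdeg"""
    st=st or bot.state(); q=st['ee_rot']; Rc=R.from_quat([q[1],q[2],q[3],q[0]])
    a=np.radians(yawdeg); x=np.array([np.cos(a),np.sin(a),0]); z=np.array([0,0,-1.]); y=np.cross(z,x)
    Rt=R.from_matrix(np.stack([x,y,z],1))
    d=Rc.inv().apply(np.array(xyz)-st['position']); r=(Rc.inv()*Rt).as_rotvec(degrees=True)
    cur=Rc.as_matrix()[:,0]
    print('delta',d.round(4),'rot',r.round(2),'yawnow',np.degrees(np.arctan2(cur[1],cur[0])).round(2),'rows',int(np.ceil(max(np.linalg.norm(d)/.05,np.linalg.norm(r)/8.59))))
def snap(n,f):
    c=cal(n); im=bot.get_image(n); cv2.imwrite('pics/'+f+'.png',im); return c,im
E
python3 - <<'E'
from h import *
go((0.48,0.0,0.36),156)
E
```

```text
delta [-0.4389 -0.4304 -0.1287] rot [-0.08  0.    0.12] yawnow 156.12 rows 13
```

move_arm(deltas="0 0 -0.12 0 0 0 0.085; 0 0 -0.12 0 0 0 0.085; 0 0 -0.12 0 0 0 0.085; -0.439 -0.43 -0.129 0 0 0 0.085; -0.439 -0.43 -0.129 0 0 0 0.085; -0.439 -0.43 -0.129 0 0 0 0.085; -0.439 -0.43 -0.129 0 0 0 0.085; -0.439 -0.43 -0.129 0 0 0 0.085; -0.439 -0.43 -0.129 0 0 0 0.085; -0.439 -0.43 -0.129 0 0 0 0.085; -0.439 -0.43 -0.129 0 0 0 0.085; -0.439 -0.43 -0.129 0 0 0 0.085; -0.439 -0.43 -0.129 0 0 0 0.085; -0.439 -0.43 -0.129 0 0 0 0.085; -0.439 -0.43 -0.129 0 0 0 0.085; -0.439 -0.43 -0.129 0 0 0 0.085; -0.439 -0.43 -0.129 0 0 0 0.085; -0.439 -0.43 -0.129 0 0 0 0.085; -0.439 -0.43 -0.129 0 0 0 0.085; -0.439 -0.43 -0.129 0 0 0 0.085", newtons=30)

```text
t: 2.15
position: [0.48, 0.0023, 0.3603]
ee_rot: [-0.0, 0.205, 0.979, 0.0]
contact_force: [-0.3, -0.5, -1.0]
gripper_width: 0.993
```

```bash
python3 - <<'E'
from h import *
s=bot.state(); print(s['t'],s['position'],s['q'].round(2))
c,im=snap('wrist','w1'); np.savez('w1.npz',K=c[0],R=c[1],t=c[2])
go((0.48,0,0.36),156)
E
```

```text
2.15 [0.47995045 0.00233278 0.36030816] [-0.04  0.34 -0.09  1.8   0.03  1.01  1.02]
delta [-0.0008 -0.0019  0.0003] rot [ 0.02 -0.02  0.28] yawnow 156.28 rows 1
```

View pics/w1.png

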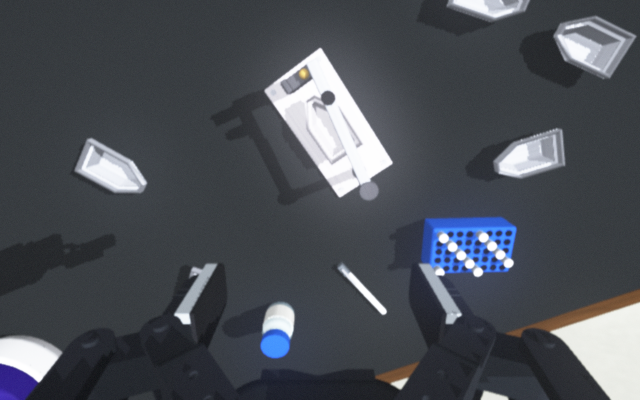

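The overhead wrist view shows the carrier plate with corners at about (265,90), (321,48), (392,164) and (340,197). The knob is at (328,98), the hinge cap at (369,190) and the catch ball at (304,73). I'll zoom in to measure.

```bash
python3 - <<'E'
from h import *
im=cv2.imread('pics/w1.png')
cv2.imwrite('pics/w1z.png',cv2.resize(im[35:215,240:420],None,fx=3.3,fy=3.3,interpolation=cv2.INTER_CUBIC))
hsv=cv2.cvtColor(im,cv2.COLOR_BGR2HSV)
m=((hsv[...,2]>120)&(hsv[...,1]<60)).astype(np.uint8)
m=cv2.morphologyEx(m,cv2.MORPH_OPEN,np.ones((3,3)))
for c in cv2.findContours(m,0,2)[0]:
    if cv2.contourArea(c)>400: print(cv2.contourArea(c),cv2.minAreaRect(c), cv2.approxPolyDP(cv2.convexHull(c),4,True)[:,0].tolist())
E
```

```text
1803.0 ((26.40666961669922, 353.9140625), (61.41532516479492, 39.44482421875), 25.94229507446289) [[0, 338], [32, 337], [61, 353], [37, 381], [0, 363]]
5124.0 ((594.9999389648438, 350.4999694824219), (96.99998474121094, 87.99998474121094), 90.0) [[639, 302], [639, 399], [610, 399], [551, 331]]
755.0 ((278.99798583984375, 317.8885803222656), (31.544597625732422, 32.90017318725586), 8.426968574523926) [[292, 308], [291, 336], [262, 332], [271, 305], [284, 302]]
787.0 ((441.876220703125, 290.77178955078125), (66.98908996582031, 19.66265869140625), 65.0952377319336) [[420, 264], [443, 270], [461, 313], [452, 323], [446, 323]]
447.5 ((362.6629333496094, 289.3210754394531), (66.55171966552734, 7.689655303955078), 46.397178649902344) [[341, 264], [386, 309], [385, 314], [338, 269]]
781.0 ((192.74012756347656, 290.9822082519531), (21.100006103515625, 67.42544555664062), 24.057350158691406) [[215, 264], [190, 323], [182, 323], [174, 313], [191, 269]]
2280.0 ((112.0382080078125, 169.929931640625), (73.5836181640625, 37.19084930419922), 28.610462188720703) [[87, 139], [132, 160], [146, 181], [143, 190], [114, 192], [77, 172]]
2282.5 ((530.1701049804688, 155.20628356933594), (37.80428695678711, 74.13386535644531), 73.68614959716797) [[561, 129], [564, 165], [523, 177], [496, 170], [494, 160], [513, 142]]
9474.0 ((334.7300720214844, 130.60997009277344), (155.0148162841797, 71.97342681884766), 55.304840087890625) [[318, 48], [392, 161], [372, 199], [338, 196], [265, 93]]
2876.5 ((590.8539428710938, 43.02006530761719), (74.19376373291016, 53.11630630493164), 25.866357803344727) [[560, 24], [596, 16], [635, 37], [606, 76], [564, 59], [554, 37]]
992.0 ((488.0, 9.5), (19.0, 80.0), 90.0) [[528, 0], [524, 10], [495, 19], [448, 5], [449, 0]]
```

View pics/w1z.png

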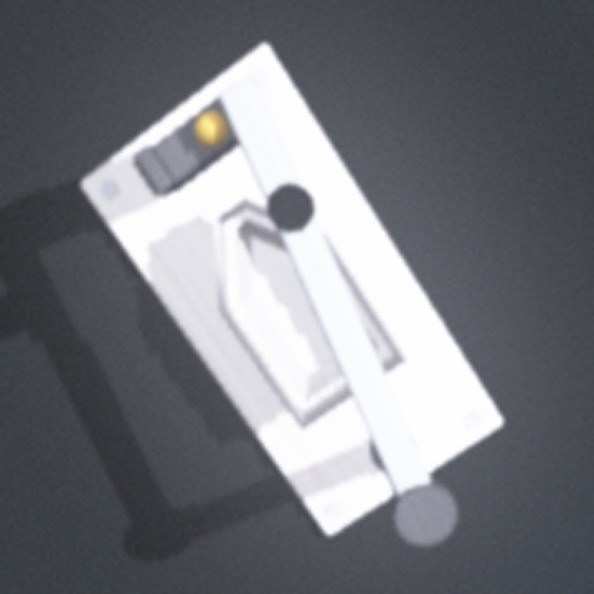

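```bash
python3 - <<'E'
from h import *
z=np.load('w1.npz'); c=(z['K'],z['R'],z['t'])
f=lambda a,b:(a/3.3+240-.35,b/3.3+35-.35)
P=[ray(c,f(*p),0.006) for p in [(83,183),(266,43),(503,423),(330,536)]]
for p in P: print(p.round(4))
P=np.array(P); print('centre',P.mean(0).round(4), [np.linalg.norm(P[i]-P[(i+1)%4]).round(4) for i in range(4)])
v=(P[0]+P[1]-P[2]-P[3]); v2=P[0]-P[3]; v3=P[1]-P[2]
for w in (v,v2,v3): print('yaw',np.degrees(np.arctan2(w[1],w[0])))
y=np.arctan2(v[1],v[0]); u=np.array([np.cos(y),np.sin(y)]); C=P.mean(0)[:2]
H=C-.08*u; print('hinge',H, proj(c,[*H,.11]),'seen',f(426,515))
kn=ray(c,f(291,207),.139); print('knob',kn, 'r',np.linalg.norm(kn[:2]-H))
w=kn[:2]-H; a=np.arctan2(w[1],w[0]); print('bar yaw',np.degrees(a),'open',y-a)
for z_ in(.105,.109,.115,.12): print(z_,ray(c,f(426,515),z_))
E
```

```text
[ 0.3762 -0.0336  0.006 ]
[0.3571 0.0624 0.006 ]
[0.5519 0.0996 0.006 ]
[0.5711 0.0033 0.006 ]
centre [0.464  0.0329 0.006 ] [np.float64(0.0979), np.float64(0.1983), np.float64(0.0981), np.float64(0.1984)]
yaw -169.2214223002852
yaw -169.2586249178343
yaw -169.1842047255009
hinge [0.54263614 0.04787229] [368.92099536 190.36629557] seen (368.7409090909091, 190.71060606060607)
knob [0.41721309 0.04379969 0.139     ] r 0.12548915803400248
bar yaw -178.14020697851467 open 0.15566215791152693
0.105 [0.54474673 0.04762867 0.105     ]
0.109 [0.54332737 0.0475267  0.109     ]
0.115 [0.54119832 0.04737374 0.115     ]
0.12 [0.53942412 0.04724628 0.12      ]
```

```bash
python3 - <<'E'
from h import *
go((0.4172,0.0438,0.19),181.9)
E
```

```text
delta [0.0742 0.0129 0.1704] rot [ 3.000e-02 -1.000e-02 -2.562e+01] yawnow 156.28 rows 4
```

move_arm(deltas="0.074 0.013 0.13 0 0 -25.6 0.085; 0.074 0.013 0.13 0 0 -25.6 0.085; 0.074 0.013 0.13 0 0 -25.6 0.085; 0.074 0.013 0.17 0 0 -25.6 0.085; 0.074 0.013 0.17 0 0 -25.6 0.085; 0.074 0.013 0.21 0 0 -25.6 0.085; 0.074 0.013 0.247 0 0 -25.6 0.085; 0.074 0.013 0.247 0 0 -25.6 0.085; 0.074 0.013 0.247 0 0 -25.6 0.085; 0.074 0.013 0.247 0 0 -25.6 0.01; 0.074 0.013 0.247 0 0 -25.6 0.01; 0.074 0.013 0.247 0 0 -25.6 0.01; 0.074 0.013 0.247 0 0 -25.6 0.01; 0.074 0.013 0.247 0 0 -25.6 0.01; 0.074 0.013 0.247 0 0 -25.6 0.01; 0.074 0.013 0.247 0 0 -25.6 0.01", newtons=25)

```text
t: 3.8
position: [0.4182, 0.0424, 0.1137]
ee_rot: [0.0, -0.015, 1.0, 0.0]
contact_force: [-0.7, 0.5, 7.9]
gripper_width: 0.175
```

```bash
python3 - <<'E'
from h import *
s=bot.state(); print(s['t'],s['position'],s['gripper_width'],s['contact_force'],s['q'].round(2))
snap('wrist','w2')
H=np.array([.5427,.0478]); q=s['ee_rot']; Rc=R.from_quat([q[1],q[2],q[3],q[0]]); 
p=s['position'][:2]; a0=np.arctan2(*(p-H)[::-1]); r=np.linalg.norm(p-H); print('a0',np.degrees(a0),r)
a0%=2*np.pi
tgt=np.radians(99.0-4)   # 1.67
n=14
for i in range(1,n+1):
    a=a0+(tgt-a0)*i/n
    t=H+r*np.array([np.cos(a),np.sin(a)])
    d=Rc.inv().apply([*(t-p),0]); print(d[:2].round(4), -np.degrees(a-a0).round(1))
E
```

```text
3.8 [0.41818751 0.04244755 0.11373507] 0.17516421791528716 [-0.67964671  0.4715249   7.87833883] [-0.16  0.68 -0.08  2.27  0.25  0.2   1.13]
a0 -177.53852702191065 0.12462748443459419
[-0.0006  0.0136] 6.2
[-0.0026  0.027 ] 12.5
[-0.0061  0.0401] 18.7
[-0.011   0.0528] 25.0
[-0.0172  0.0649] 31.2
[-0.0247  0.0762] 37.5
[-0.0334  0.0866] 43.7
[-0.0432  0.096 ] 50.0
[-0.054   0.1043] 56.2
[-0.0656  0.1114] 62.5
[-0.0779  0.1172] 68.7
[-0.0907  0.1216] 75.0
[-0.104   0.1245] 81.2
[-0.1175  0.126 ] 87.5
```

View pics/w2.png

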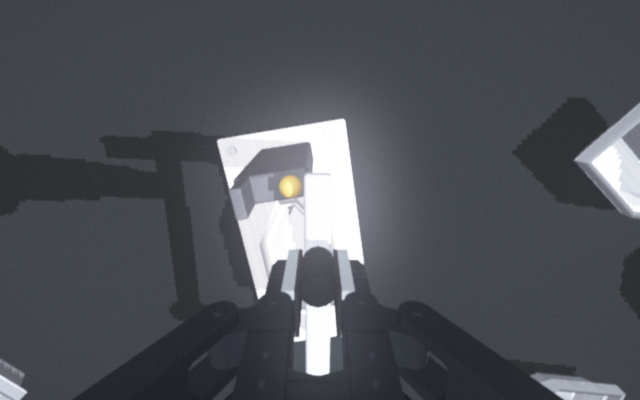

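The knob is at (318,275) between the pads and is gripped at about 15 mm. I'll swing it open along the arc, lifting about 3 mm off the bar.

move_arm(deltas="0 0 -0.003 0 0 0 0.01; -0.001 0.014 -0.003 0 0 6.2 0.01; -0.003 0.027 -0.003 0 0 12.5 0.01; -0.006 0.04 -0.003 0 0 18.7 0.01; -0.011 0.053 -0.003 0 0 25 0.01; -0.017 0.065 -0.003 0 0 31.2 0.01; -0.025 0.076 -0.003 0 0 37.5 0.01; -0.033 0.087 -0.003 0 0 43.7 0.01; -0.043 0.096 -0.003 0 0 50 0.01; -0.054 0.104 -0.003 0 0 56.2 0.01; -0.066 0.111 -0.003 0 0 62.5 0.01; -0.078 0.117 -0.003 0 0 68.7 0.01; -0.091 0.122 -0.003 0 0 75 0.01; -0.104 0.1245 -0.003 0 0 81.2 0.01; -0.118 0.126 -0.003 0 0 87.5 0.01; -0.118 0.126 -0.003 0 0 87.5 0.01; -0.118 0.126 -0.003 0 0 87.5 0.01")

```text
t: 5.55
position: [0.5317, 0.1694, 0.1152]
ee_rot: [0.001, 0.681, 0.732, -0.002]
contact_force: [1.5, -4.8, -7.7]
gripper_width: 0.174
```

```bash
python3 - <<'E'
from h import *
s=bot.state(); print(s['t'],s['position'],s['gripper_width'],s['contact_force'],s['q'].round(2))
p=s['position'][:2]-np.array([.5427,.0478]); print(np.linalg.norm(p), np.radians(-169.2+360)-np.arctan2(p[1],p[0]))
E
```

```text
5.55 [0.5317006  0.16939685 0.11520238] 0.17433745099701325 [ 1.52925159 -4.83904282 -7.7164607 ] [-0.58  0.8   0.32  1.88 -0.45  0.53  0.11]
0.12209333266748892 1.6690794759393757
```

move_arm(deltas="0 0 0 0 0 0 0.085; 0 0 0 0 0 0 0.085; 0 0 0 0 0 0 0.085; 0 0 -0.05 0 0 0 0.085; 0 0 -0.1 0 0 0 0.085; 0.05 0 -0.15 0 0 0 0.085; 0.08 0 -0.2 0 0 0 0.085; 0.1 0 -0.25 0 0 0 0.085; 0.12 0 -0.28 0 0 0 0.085; 0.13 0 -0.28 0 0 0 0.085; 0.13 0 -0.28 0 0 0 0.085; 0.13 0 -0.28 0 0 0 0.085")

```text
t: 6.75
position: [0.5219, 0.3012, 0.3957]
ee_rot: [-0.0, 0.68, 0.733, -0.001]
contact_force: [1.1, -0.9, -1.1]
gripper_width: 0.994
```

```bash
cat >> h.py <<'E'
def steel(im,lo=110):
    hsv=cv2.cvtColor(im,cv2.COLOR_BGR2HSV)
    m=((hsv[...,2]>lo)&(hsv[...,1]<70)).astype(np.uint8)
    m=cv2.morphologyEx(m,cv2.MORPH_CLOSE,np.ones((3,3)))
    return [cv2.convexHull(c) for c in cv2.findContours(m,0,2)[0] if cv2.contourArea(c)>400]
E
python3 - <<'E'
from h import *
s=bot.state(); print(s['t'],s['position'],s['contact_force'])
c,im=snap('wrist','w3'); np.savez('w3.npz',K=c[0],R=c[1],t=c[2])
snap('side','s3')
for h in steel(im): print(cv2.contourArea(h), cv2.approxPolyDP(h,4,True)[:,0].tolist())
E
```

```text
6.75 [0.52187916 0.30123909 0.39571401] [ 1.08094762 -0.86185488 -1.05818898]
1038.0 [[418, 264], [437, 271], [461, 312], [453, 323], [445, 323]]
1028.5 [[217, 263], [190, 323], [182, 323], [174, 312], [205, 263]]
6367.0 [[326, 251], [332, 298], [321, 321], [236, 308], [227, 295], [224, 261], [282, 250]]
7483.0 [[0, 224], [32, 223], [77, 234], [90, 328], [37, 324], [0, 278]]
9444.5 [[609, 399], [566, 343], [639, 166], [639, 399]]
2012.5 [[367, 125], [402, 132], [392, 172], [377, 189], [366, 187], [358, 167]]
2012.0 [[250, 121], [257, 129], [253, 151], [225, 180], [200, 156], [225, 127]]
2433.0 [[319, 43], [343, 75], [312, 103], [286, 109], [279, 101], [285, 74]]
```

View pics/w3.png

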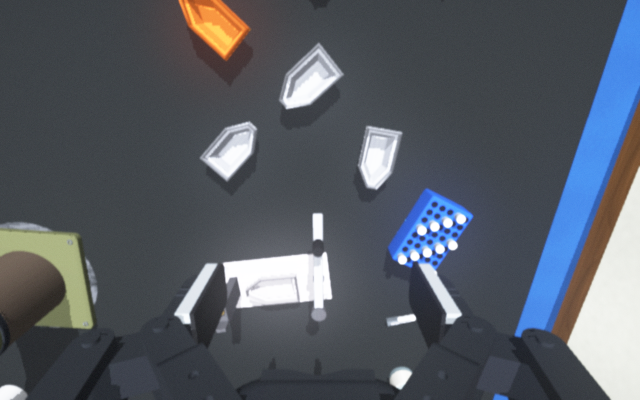

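View pics/s3.png

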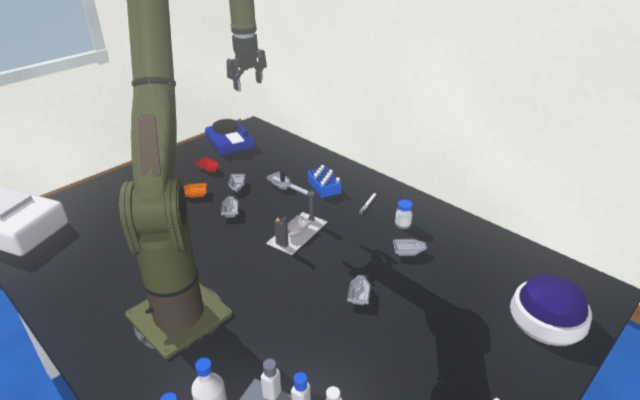

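```bash
cat >> h.py <<'E'
def trays(c,im,z=.029,lo=110,verbose=True):
    out=[]
    for h in steel(im,lo):
        w=np.array([ray(c,p,z)[:2] for p in h[:,0].astype(float)])*1000
        (ctr,(a,b),ang)=cv2.minAreaRect(w.astype(np.float32))
        L,S=max(a,b),min(a,b)
        if not(85<L<112 and 48<S<66): continue
        t=np.radians(ang if a>=b else ang+90); u=np.array([np.cos(t),np.sin(t)])
        M=cv2.moments(w.astype(np.float32)); g=np.array([M['m10'],M['m01']])/M['m00']
        if (np.array(ctr)-g)@u<0: u=-u
        o=np.array(ctr)-6*u; yaw=np.degrees(np.arctan2(u[1],u[0]))
        out.append((o/1000,yaw)); 
        if verbose: print('tray o',o.round(1),'yaw %.1f'%yaw,'L %.1f S %.1f area %.0f off %.1f'%(L,S,M['m00'],np.linalg.norm(np.array(ctr)-g)),'px',h[:,0].mean(0).round(0))
    return out
E
python3 - <<'E'
from h import *
z=np.load('w3.npz'); c=(z['K'],z['R'],z['t']); im=cv2.imread('pics/w3.png')
for lo in(90,110,): trays(c,im,lo=lo)
z=np.load('w1.npz'); c=(z['K'],z['R'],z['t']); im=cv2.imread('pics/w1.png')
trays(c,im)
E
```

```text
tray o [384.9 282.9] yaw 50.3 L 102.7 S 59.1 area 5280 off 5.1 px [232. 146.]
tray o [502.5 397.4] yaw -135.5 L 100.3 S 59.7 area 5196 off 5.2 px [310.  81.]
tray o [618.3 292.2] yaw -95.6 L 99.3 S 58.9 area 5103 off 5.0 px [376. 157.]
tray o [385.  282.9] yaw 50.3 L 100.6 S 57.3 area 5020 off 5.2 px [232. 145.]
tray o [502.5 397.5] yaw -135.0 L 98.1 S 57.4 area 4934 off 4.9 px [307.  81.]
tray o [ 383.9 -293.3] yaw 34.0 L 100.0 S 62.2 area 5402 off 5.2 px [114. 169.]
tray o [617.3 290.3] yaw -95.2 L 100.8 S 59.8 area 5285 off 4.7 px [528. 152.]
tray o [502.  394.8] yaw -134.8 L 102.1 S 59.7 area 5276 off 5.4 px [593.  45.]
```

All noses resolve clearly: a at (232,150), b at (310,78) and c at (380,155) are the steel trays in the wrist view. The orange tray at (215,25) is the decoy. I'll start with tray c and confirm it in an enlarged crop.

```bash
python3 - <<'E'
from h import *
im=cv2.imread('pics/w3.png')
cv2.imwrite('pics/w3z.png',cv2.resize(im[30:210,190:430],None,fx=3,fy=3,interpolation=cv2.INTER_CUBIC))
go((.618,.2915,.13),84.8)
E
```

```text
delta [-0.0147  0.0959  0.2647] rot [-0.15  0.12  9.31] yawnow 94.11 rows 6
```

View pics/w3z.png

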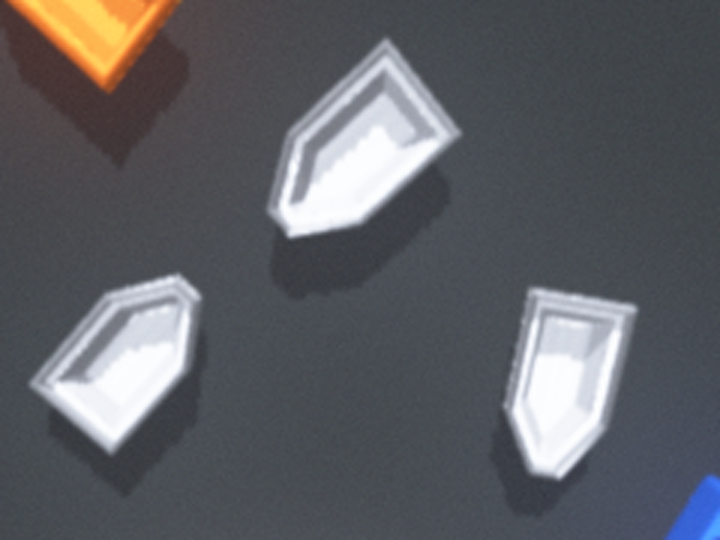

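The crop confirms three steel trays. Tray c is at the right, at crop (570,380), with its nose towards the robot side. I'll hover over it and check from close up.

move_arm(deltas="-0.015 0.096 0.2 0 0 9.3 0.085; -0.015 0.096 0.2 0 0 9.3 0.085; -0.015 0.096 0.2 0 0 9.3 0.085; -0.015 0.096 0.2 0 0 9.3 0.085; -0.015 0.096 0.265 0 0 9.3 0.085; -0.015 0.096 0.265 0 0 9.3 0.085; -0.015 0.096 0.265 0 0 9.3 0.085; -0.015 0.096 0.265 0 0 9.3 0.085")

```text
t: 7.65
position: [0.6193, 0.2922, 0.1312]
ee_rot: [0.0, 0.738, 0.674, -0.001]
contact_force: [-0.4, -0.6, -0.1]
gripper_width: 0.998
```

```bash
python3 - <<'E'
from h import *
s=bot.state(); print(s['t'],s['position'],s['q'].round(2))
c,im=snap('wrist','w4')
trays(c,im)
go((.618,.2915,.018),84.8)
E
```

```text
7.65 [0.61926296 0.29224626 0.13115555] [-0.72  0.93  0.44  1.47 -0.47  0.85 -0.21]
tray o [387.3 283.4] yaw 50.2 L 104.9 S 61.1 area 5316 off 4.5 px [ 50. 223.]
tray o [504.  396.5] yaw -135.0 L 99.7 S 60.6 area 5216 off 5.1 px [141.  78.]
delta [-0.0018 -0.0025  0.1149] rot [ 0.12 -0.02  0.06] yawnow 84.86 rows 3
```

View pics/w4.png

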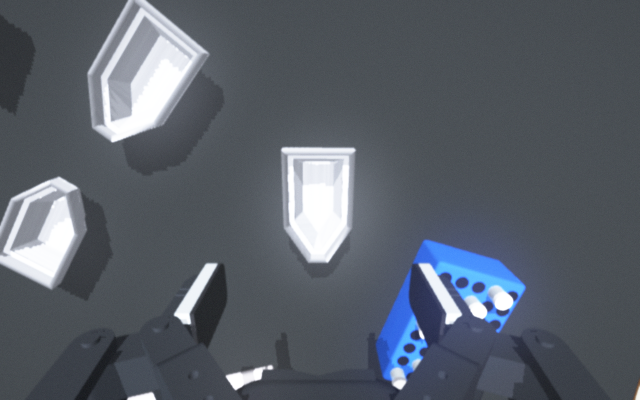

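```bash
python3 - <<'E'
from h import *
c=cal('wrist'); im=cv2.imread('pics/w4.png')
for lo in (110,130):
  for h in steel(im,lo):
    m=h[:,0].mean(0)
    if 250<m[0]<400 and m[1]<270:
        w=np.array([ray(c,p,.029)[:2] for p in h[:,0].astype(float)])*1000
        print(cv2.minAreaRect(w.astype(np.float32)), cv2.approxPolyDP(h,3,True)[:,0].tolist())
for p in [(283,150),(354,150),(313,262),(324,262),(318.5,150),(318.5,262)]: print(p,ray(c,p,.03).round(4))
print('rack',ray(c,(425,240),.045),ray(c,(525,288),.045))
E
```

```text
((629.1443481445312, 284.11505126953125), (106.9547119140625, 87.88092041015625), 77.92681884765625) [[353, 146], [380, 191], [381, 219], [374, 241], [353, 266], [340, 269], [290, 256], [276, 237], [273, 218], [281, 147]]
((620.740966796875, 286.2810363769531), (98.99299621582031, 57.898529052734375), 84.85897064208984) [[353, 147], [352, 228], [328, 262], [308, 262], [283, 227], [281, 148]]
(283, 150) [0.5987 0.3358 0.03  ]
(354, 150) [0.6524 0.331  0.03  ]
(313, 262) [0.6123 0.2379 0.03  ]
(324, 262) [0.6217 0.2371 0.03  ]
(318.5, 150) [0.6255 0.3334 0.03  ]
(318.5, 262) [0.617  0.2375 0.03  ]
rack [0.70260203 0.25804634 0.045     ] [0.78596711 0.20635768 0.045     ]
```

```bash
python3 - <<'E'
from h import *
go((.6213,.292,.018),84.9)
E
```

```text
delta [-0.001   0.0007  0.115 ] rot [ 0.12 -0.02 -0.04] yawnow 84.86 rows 3
```

move_arm(deltas="-0.001 0.001 0.05 0.12 0 0 0.085; -0.001 0.001 0.09 0.12 0 0 0.085; -0.001 0.001 0.113 0.12 0 0 0.085; -0.001 0.001 0.113 0.12 0 0 0.085; -0.001 0.001 0.113 0.12 0 0 0.085")

```text
t: 8.2
position: [0.6221, 0.2931, 0.021]
ee_rot: [0.0, 0.738, 0.675, 0.001]
contact_force: [0.6, 0.5, 0.5]
gripper_width: 0.998
```

```bash
python3 - <<'E'
from h import *
s=bot.state(); print(s['t'],s['position'],s['contact_force'])
snap('wrist','w5')
E
```

```text
8.2 [0.62212857 0.29310632 0.02103409] [0.61857712 0.48948536 0.52045255]
```

View pics/w5.png

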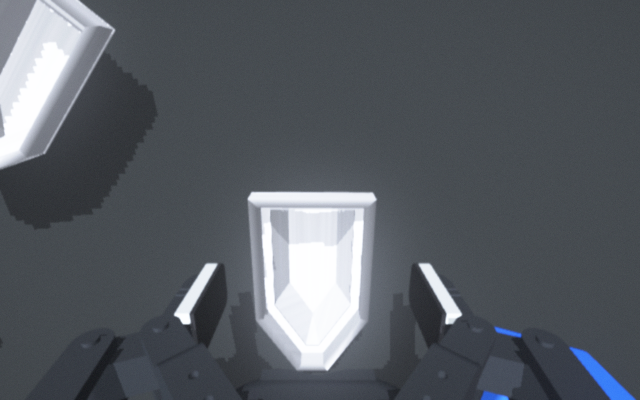

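move_arm(deltas="0 0 0.002 0 0 0 0.085; 0 0 0.002 0 0 0 0.04; 0 0 0.002 0 0 0 0.04; 0 0 0.002 0 0 0 0.04; 0 0 0.002 0 0 0 0.04; 0 0 0.002 0 0 0 0.04; 0 0 0.002 0 0 0 0.04", newtons=50)

```text
t: 8.95
position: [0.6211, 0.293, 0.0176]
ee_rot: [-0.001, 0.738, 0.675, 0.0]
contact_force: [-1.1, 0.0, 5.4]
gripper_width: 0.641
```

```bash
python3 - <<'E'
from h import *
s=bot.state(); print(s['t'],s['position'],s['contact_force'],s['gripper_width'])
snap('wrist','w6')
E
```

```text
8.95 [0.6210526  0.29299063 0.0175966 ] [-1.10776437  0.03983809  5.38163623] 0.6414745029776242
```

View pics/w6.png

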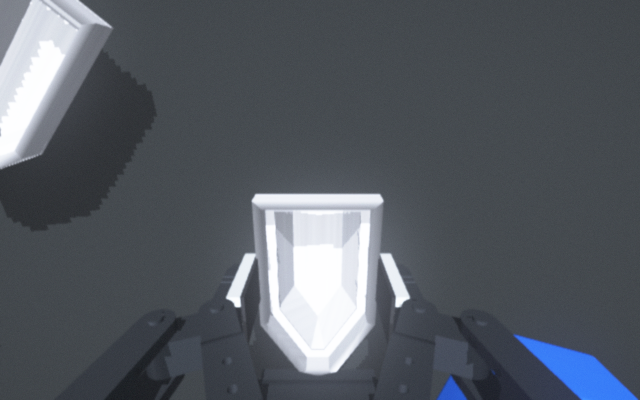

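```bash
cat >> h.py <<'E'
def toolpt(c,uv,z,st=None):
    st=st or bot.state(); q=st['ee_rot']; Rc=R.from_quat([q[1],q[2],q[3],q[0]])
    return Rc.inv().apply(ray(c,uv,z)-st['position'])
E
python3 - <<'E'
from h import *
c=cal('wrist')
for p in [(318,372),(318,196),(253,196),(383,196)]: print(toolpt(c,p,.03).round(4), ray(c,p,.03).round(4))
go((.464,.033,.20),10.8)
E
```

```text
[-0.0535  0.0008 -0.0124] [0.6172 0.2396 0.03  ]
[ 0.0424  0.0008 -0.0123] [0.6256 0.3351 0.03  ]
[ 0.0423 -0.0266 -0.0123] [0.5983 0.3375 0.03  ]
[ 0.0424  0.0281 -0.0124] [0.6528 0.3327 0.03  ]
delta [-0.2727 -0.1335 -0.1826] rot [-7.000e-02 -3.000e-02  7.413e+01] yawnow 84.93 rows 9
```

move_arm(deltas="0 0 -0.05 0 0 0 0.04; 0 0 -0.1 0 0 0 0.04; 0 0 -0.15 0 0 0 0.04; 0 0 -0.19 0 0 0 0.04; 0 0 -0.19 0 0 0 0.04; 0 0 -0.19 0 0 0 0.04")

```text
t: 9.6
position: [0.6207, 0.2927, 0.207]
ee_rot: [-0.001, 0.738, 0.675, -0.0]
contact_force: [-0.9, 0.1, -2.6]
gripper_width: 0.638
```

```bash
python3 - <<'E'
from h import *
s=bot.state(); print(s['t'],s['position'],s['contact_force'],s['gripper_width'])
c,im=snap('wrist','w7')
go((.464,.033,.21),10.8)
E
```

```text
9.6 [0.62070196 0.29270557 0.20695121] [-0.85689546  0.1055911  -2.58534527] 0.6384945291792489
delta [-0.2723 -0.132  -0.0041] rot [-0.2   0.19 74.12] yawnow 84.93 rows 9
```

View pics/w7.png

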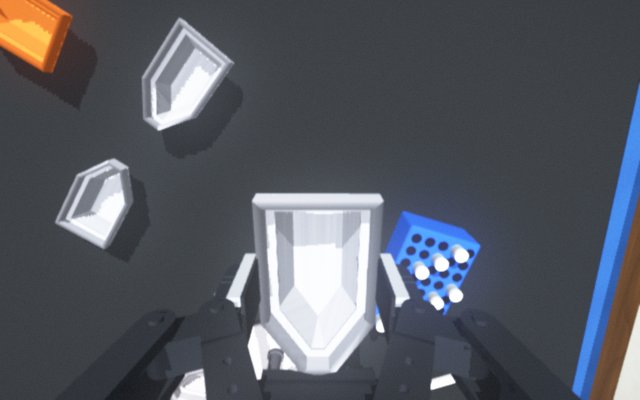

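The tray is held squarely: rear edge at row 200, nose at row 372, which is under 1 mm off the tool centre. Carrying it over to the carrier.

move_arm(deltas="-0.272 -0.132 -0.004 -0.2 0.2 74.1 0.04; -0.272 -0.132 -0.004 -0.2 0.2 74.1 0.04; -0.272 -0.132 -0.004 -0.2 0.2 74.1 0.04; -0.272 -0.132 -0.004 -0.2 0.2 74.1 0.04; -0.272 -0.132 -0.004 -0.2 0.2 74.1 0.04; -0.272 -0.132 -0.004 -0.2 0.2 74.1 0.04; -0.272 -0.132 -0.004 -0.2 0.2 74.1 0.04; -0.272 -0.132 -0.004 -0.2 0.2 74.1 0.04; -0.272 -0.132 -0.004 -0.2 0.2 74.1 0.04; -0.272 -0.132 -0.004 -0.2 0.2 74.1 0.04; -0.272 -0.132 -0.004 -0.2 0.2 74.1 0.04; -0.272 -0.132 -0.004 -0.2 0.2 74.1 0.04")

```text
t: 10.85
position: [0.4647, 0.0335, 0.21]
ee_rot: [-0.0, 0.995, 0.095, 0.001]
contact_force: [0.0, 0.6, -0.9]
gripper_width: 0.632
```

```bash
python3 - <<'E'
from h import *
s=bot.state(); print(s['t'],s['position'],s['contact_force'],s['gripper_width'],s['q'].round(2))
c,im=snap('wrist','w8')
go((.464,.033,.06),10.8)
np.savez('w8.npz',K=c[0],R=c[1],t=c[2])
E
```

```text
10.85 [0.46470758 0.03346489 0.21000562] [ 0.02549725  0.62568158 -0.93368235] 0.6316118845747414 [-0.65  0.66  0.8   2.08 -0.74  0.71 -0.74]
delta [-0.0012  0.0003  0.1502] rot [-0.  -0.1  0.1] yawnow 10.9 rows 4
```

View pics/w8.png

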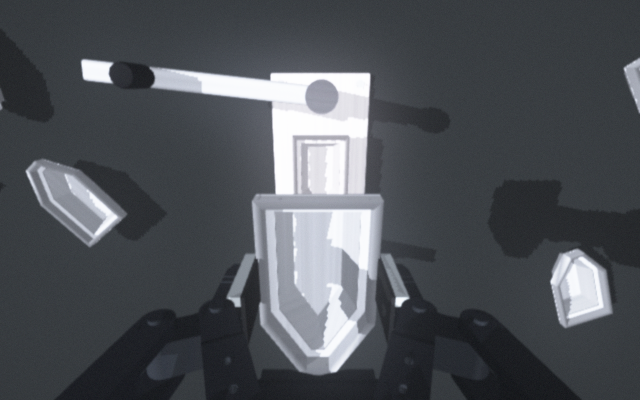

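```bash
python3 - <<'E'
from h import *
c=cal('wrist')
for p,z in [((294,137),.036),((348,137),.036),((321,97),.109),((271,73),.006),((370,73),.006)]: print(toolpt(c,p,z).round(4), ray(c,p,z).round(4))
print(bot.state()['position'])
E
```

```text
[ 0.0395 -0.0241  0.1743] [0.4994 0.0647 0.036 ]
[0.0396 0.0281 0.1743] [0.5093 0.0134 0.036 ]
[0.0784 0.0011 0.1013] [0.5423 0.0472 0.109 ]
[ 0.0984 -0.0477  0.2044] [0.5528 0.099  0.006 ]
[0.0985 0.0508 0.2044] [0.5715 0.0022 0.006 ]
[0.46486115 0.03343119 0.21019806]
```

move_arm(deltas="-0.002 0.001 0.05 0 -0.1 0.1 0.04; -0.002 0.001 0.1 0 -0.1 0.1 0.04; -0.002 0.001 0.135 0 -0.1 0.1 0.04; -0.002 0.001 0.15 0 -0.1 0.1 0.04; -0.002 0.001 0.16 0 -0.1 0.1 0.04; -0.002 0.001 0.167 0 -0.1 0.1 0.04; -0.002 0.001 0.172 0 -0.1 0.1 0.04; -0.002 0.001 0.175 0 -0.1 0.1 0.04; -0.002 0.001 0.175 0 -0.1 0.1 0.04; -0.002 0.001 0.175 0 -0.1 0.1 0.04")

```text
t: 11.9
position: [0.464, 0.0321, 0.0358]
ee_rot: [0.0, 0.996, 0.094, 0.001]
contact_force: [0.3, -0.2, -1.1]
gripper_width: 0.631
```

```bash
python3 - <<'E'
from h import *
s=bot.state(); print(s['t'],s['position'],s['contact_force'],s['wrist_torque'],s['gripper_width'])
c,im=snap('wrist','w9')
c,im=snap('side','s9')
cv2.imwrite('pics/s9z.png',cv2.resize(im[180:270,240:360],None,fx=5,fy=5,interpolation=cv2.INTER_CUBIC))
E
```

```text
11.9 [0.46400197 0.03209429 0.0357738 ] [ 0.30567526 -0.21697595 -1.13407381] [-0.01028081 -0.00619696 -0.01264545] 0.6306347760566386
```

View pics/s9z.png

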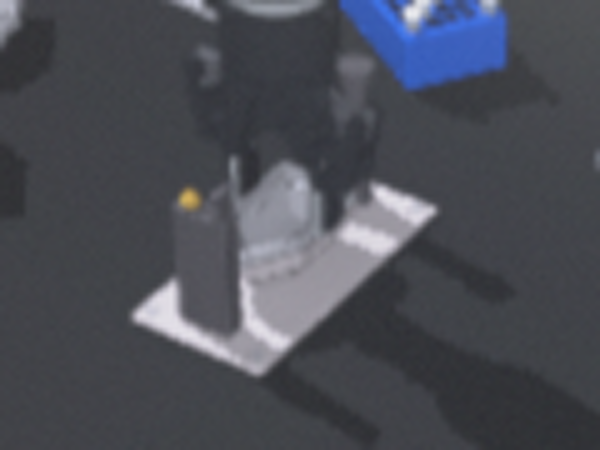

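View pics/w9.png

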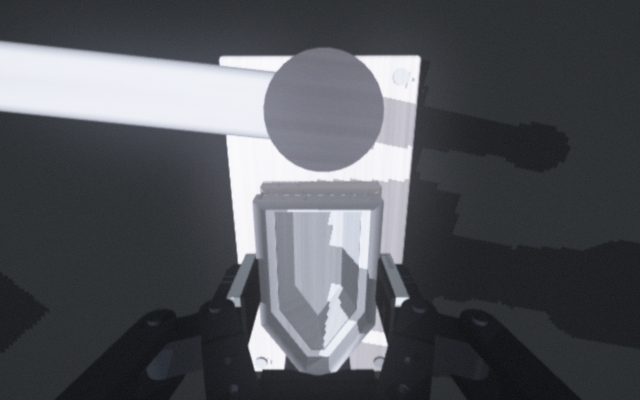

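move_arm(deltas="0 0.001 0.0015 0 0 0 0.04; 0 0.001 0.003 0 0 0 0.04; 0 0.001 0.003 0 0 0 0.04")

```text
t: 12.3
position: [0.4643, 0.031, 0.0333]
ee_rot: [-0.0, 0.996, 0.093, 0.001]
contact_force: [-1.2, -0.7, 9.0]
gripper_width: 0.642
```

```bash
python3 - <<'E'
from h import *
s=bot.state(); print(s['t'],s['position'],s['contact_force'],s['wrist_torque'],s['gripper_width'])
E
```

```text
12.3 [0.46427905 0.03100684 0.03330541] [-1.21638848 -0.70216688  8.953561  ] [0.12014531 0.20972646 0.00626046] 0.6420079061673536
```

Contact at the expected height (z = 0.0333, 9 N). Releasing.

move_arm(deltas="0 0 0 0 0 0 0.075; 0 0 0 0 0 0 0.075; 0 0 0 0 0 0 0.075; 0 0 -0.04 0 0 0 0.085; 0 0 -0.09 0 0 0 0.085; 0 0 -0.14 0 0 0 0.085; 0 0 -0.17 0 0 0 0.085; 0.04 0 -0.2 0 0 0 0.085; 0.04 0 -0.2 0 0 0 0.085; 0.04 0 -0.2 0 0 0 0.085")

```text
t: 13.3
position: [0.5039, 0.039, 0.2328]
ee_rot: [-0.0, 0.996, 0.094, 0.001]
contact_force: [0.1, 0.2, -0.6]
gripper_width: 0.997
```

```bash
python3 - <<'E'
from h import *
s=bot.state(); print(s['t'],s['position'],s['contact_force'],s['gripper_width'])
c,im=snap('wrist','w10')
snap('side','s10'); np.savez('w10.npz',K=c[0],R=c[1],t=c[2])
trays(c,im)
E
```

```text
13.3 [0.50386823 0.03898712 0.23283645] [ 0.10474227  0.23252128 -0.59193577] 0.9969479904766676
tray o [ 386.8 -292.2] yaw 33.9 L 108.6 S 61.2 area 5497 off 3.9 px [555. 304.]
tray o [387.  279.7] yaw 50.4 L 97.3 S 65.2 area 5604 off 4.5 px [ 94. 221.]
```

View pics/w10.png

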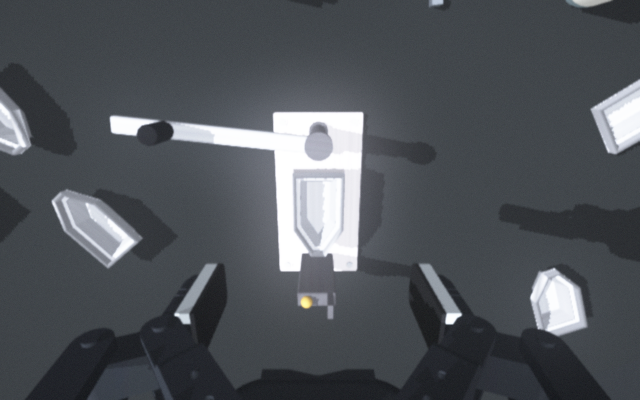

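View pics/s10.png

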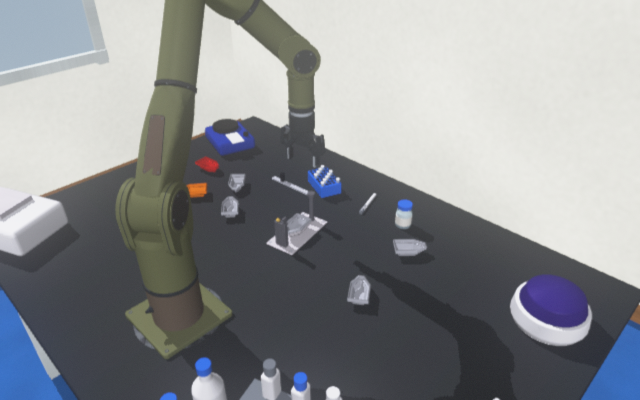

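The first tray sits in the cradle, with its rear edge near row 172 and the nose at (317,252). I'll verify that with numbers and plan for tray a.

```bash
python3 - <<'E'
from h import *
z=np.load('w10.npz'); c=(z['K'],z['R'],z['t']); im=cv2.imread('pics/w10.png')
cv2.imwrite('pics/w10z.png',cv2.resize(im[105:315,260:380],None,fx=4,fy=2.8,interpolation=cv2.INTER_CUBIC))
go((.387,.282,.13),50.3)
E
```

```text
delta [-0.0672 -0.2604  0.1019] rot [ -0.08   0.09 -39.6 ] yawnow 10.7 rows 6
```

View pics/w10z.png

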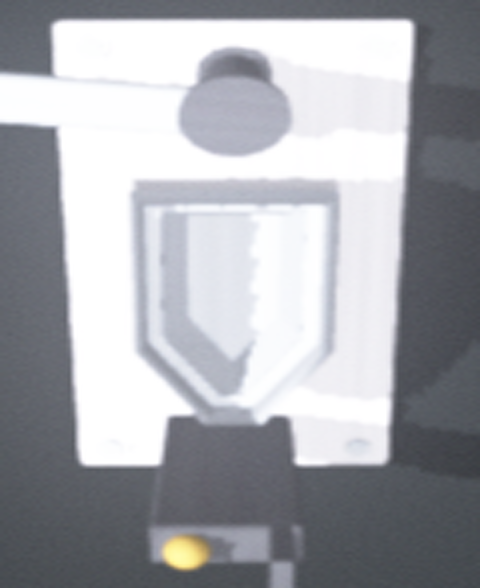

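move_arm(deltas="-0.067 -0.26 0.02 0 0 -39.6 0.085; -0.067 -0.26 0.02 0 0 -39.6 0.085; -0.067 -0.26 0.02 0 0 -39.6 0.085; -0.067 -0.26 0.02 0 0 -39.6 0.085; -0.067 -0.26 0.02 0 0 -39.6 0.085; -0.067 -0.26 0.02 0 0 -39.6 0.085; -0.067 -0.26 0.07 0 0 -39.6 0.085; -0.067 -0.26 0.102 0 0 -39.6 0.085; -0.067 -0.26 0.102 0 0 -39.6 0.085; -0.067 -0.26 0.102 0 0 -39.6 0.085")

```text
t: 14.4
position: [0.3885, 0.2803, 0.1304]
ee_rot: [0.0, 0.905, 0.424, -0.001]
contact_force: [1.0, 0.3, 1.1]
gripper_width: 0.997
```

```bash
cat >> h.py <<'E'
def close_tray(c,im,st,lo=130):
    """tray nearest the image column centre, under the hovering gripper"""
    best=None
    for l in (lo,150,170,110):
        for h in steel(im,l):
            w=np.array([ray(c,p,.029)[:2] for p in h[:,0].astype(float)])*1000
            (ctr,(a,b),ang)=cv2.minAreaRect(w.astype(np.float32)); L,S=max(a,b),min(a,b)
            if not(90<L<104 and 52<S<63) or np.hypot(ctr[0]/1000-st['position'][0],ctr[1]/1000-st['position'][1])>.06: continue
            t=np.radians(ang if a>=b else ang+90); u=np.array([np.cos(t),np.sin(t)])
            M=cv2.moments(w.astype(np.float32)); g=np.array([M['m10'],M['m01']])/M['m00']
            if (np.array(ctr)-g)@u<0: u=-u
            o=(np.array(ctr)-6*u)/1000
            print('lo',l,'o',o.round(4),'yaw %.1f L %.1f S %.1f'%(np.degrees(np.arctan2(u[1],u[0])),L,S), cv2.approxPolyDP(h,3,True)[:,0].tolist())
E
python3 - <<'E'
from h import *
s=bot.state(); print(s['t'],s['position'],s['q'].round(2))
c,im=snap('wrist','w11')
close_tray(c,im,s)
E
```

```text
14.4 [0.38845483 0.28026794 0.13037507] [-0.97  0.73  0.41  2.11 -0.67  0.44 -0.72]
lo 130 o [0.3849 0.2824] yaw 50.3 L 97.8 S 55.6 [[322, 132], [348, 173], [346, 249], [282, 250], [277, 176], [302, 133]]
lo 150 o [0.385  0.2829] yaw 50.3 L 96.8 S 54.5 [[323, 133], [347, 178], [345, 249], [281, 249], [278, 174], [303, 133]]
lo 110 o [0.385  0.2823] yaw 50.2 L 97.8 S 56.5 [[323, 132], [349, 176], [347, 247], [281, 250], [277, 175], [303, 132]]
```

View pics/w11.png

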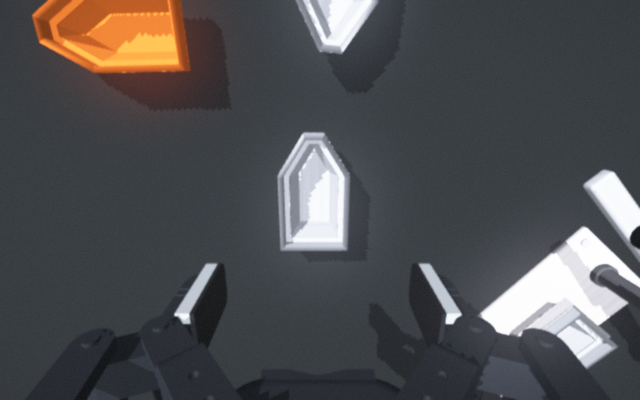

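Tray a is centred below at (312,190), nose up. Descending and gripping.

```bash
python3 - <<'E'
from h import *
go((.385,.2825,.018),50.3)
E
```

```text
delta [-0.0016 -0.0046  0.1133] rot [ 0.05 -0.04 -0.06] yawnow 50.24 rows 3
```

move_arm(deltas="-0.0015 -0.0045 0.05 0 0 0 0.085; -0.0015 -0.0045 0.09 0 0 0 0.085; -0.0015 -0.0045 0.113 0 0 0 0.085; -0.0015 -0.0045 0.113 0 0 0 0.085; -0.0015 -0.0045 0.113 0 0 0 0.085; -0.0015 -0.0045 0.113 0 0 0 0.04; -0.0015 -0.0045 0.113 0 0 0 0.04; -0.0015 -0.0045 0.113 0 0 0 0.04; -0.0015 -0.0045 0.113 0 0 0 0.04; -0.0015 -0.0045 0.113 0 0 0 0.04; -0.0015 -0.0045 0.113 0 0 0 0.04")

```text
t: 15.55
position: [0.3855, 0.284, 0.0194]
ee_rot: [-0.0, 0.905, 0.425, 0.002]
contact_force: [0.0, -1.1, 10.9]
gripper_width: 0.634
```

```bash
python3 - <<'E'
from h import *
s=bot.state(); print(s['t'],s['position'],s['contact_force'],s['gripper_width'])
snap('wrist','w12')
E
```

```text
15.55 [0.3855418  0.28398899 0.01936653] [ 0.03293025 -1.11124885 10.89504863] 0.6343477507117523
```

View pics/w12.png

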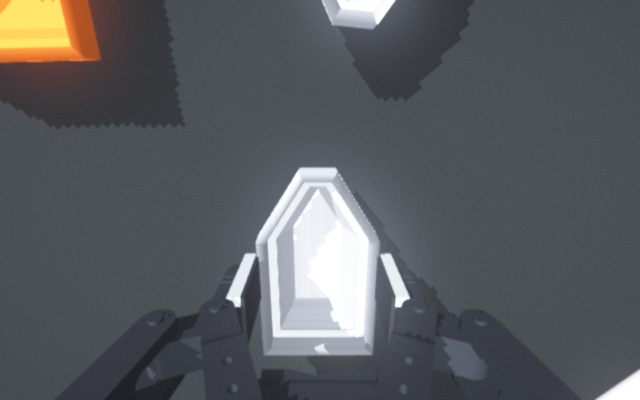

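```bash
python3 - <<'E'
from h import *
c=cal('wrist')
for p in [(318,168),(318,356)]: print(toolpt(c,p,.03).round(4))
go((.464,.033,.21),190.8)
E
```

```text
[ 0.054  -0.0002 -0.0104]
[-0.0447 -0.0001 -0.0108]
delta [-0.1424  0.2209 -0.1909] rot [ 3.0000e-01 -1.0000e-02 -1.4046e+02] yawnow 50.34 rows 17
```

move_arm(deltas="0 0 -0.05 0 0 0 0.04; 0 0 -0.1 0 0 0 0.04; 0 0 -0.15 0 0 0 0.04; 0 0 -0.19 0 0 0 0.04; 0 0 -0.19 0 0 0 0.04")

```text
t: 16.1
position: [0.387, 0.2846, 0.2127]
ee_rot: [-0.001, 0.905, 0.425, 0.005]
contact_force: [0.5, 0.9, -1.3]
gripper_width: 0.635
```

```bash
python3 - <<'E'
from h import *
s=bot.state(); print(s['t'],s['position'],s['contact_force'],s['gripper_width'])
go((.464,.033,.21),190.8)
E
```

```text
16.1 [0.38703127 0.28459977 0.21274354] [ 0.45247454  0.91209763 -1.3227135 ] 0.6354852828617009
delta [-0.1446  0.2199  0.0018] rot [ 8.3000e-01 -8.0000e-02 -1.4047e+02] yawnow 50.33 rows 17
```

move_arm(deltas="-0.02 0.03 0.002 0 0 -8.5 0.04; -0.04 0.06 0.002 0 0 -17 0.04; -0.06 0.09 0.002 0 0 -25.5 0.04; -0.08 0.12 0.002 0 0 -34 0.04; -0.1 0.15 0.002 0 0 -42.5 0.04; -0.12 0.18 0.002 0 0 -51 0.04; -0.1445 0.22 0.002 0 0 -59.5 0.04; -0.1445 0.22 0.002 0 0 -68 0.04; -0.1445 0.22 0.002 0 0 -76.5 0.04; -0.1445 0.22 0.002 0 0 -85 0.04; -0.1445 0.22 0.002 0 0 -93.5 0.04; -0.1445 0.22 0.002 0 0 -102 0.04; -0.1445 0.22 0.002 0 0 -110.5 0.04; -0.1445 0.22 0.002 0 0 -119 0.04; -0.1445 0.22 0.002 0 0 -127.5 0.04; -0.1445 0.22 0.002 0 0 -136 0.04; -0.1445 0.22 0.002 0.3 0 -140.5 0.04; -0.1445 0.22 0.002 0.3 0 -140.5 0.04; -0.1445 0.22 0.002 0.3 0 -140.5 0.04; -0.1445 0.22 0.002 0.3 0 -140.5 0.04")

```text
t: 18.1
position: [0.4613, 0.0315, 0.2055]
ee_rot: [-0.002, -0.094, 0.996, -0.001]
contact_force: [0.0, 0.1, -1.2]
gripper_width: 0.641
```

```bash
python3 - <<'E'
from h import *
s=bot.state(); print(s['t'],s['position'],s['contact_force'],s['gripper_width'],s['q'].round(2))
c,im=snap('wrist','w13'); np.savez('w13.npz',K=c[0],R=c[1],t=c[2])
go((.464,.033,.21),190.8)
E
```

```text
18.1 [0.46128229 0.03150192 0.20547004] [ 0.02766172  0.05104998 -1.19091775] 0.6407658993118075 [-0.03  0.53 -0.21  2.07  0.2   0.57  1.38]
delta [-0.0029  0.0009 -0.0045] rot [-0.08 -0.19 -0.04] yawnow -169.24 rows 1
```

View pics/w13.png

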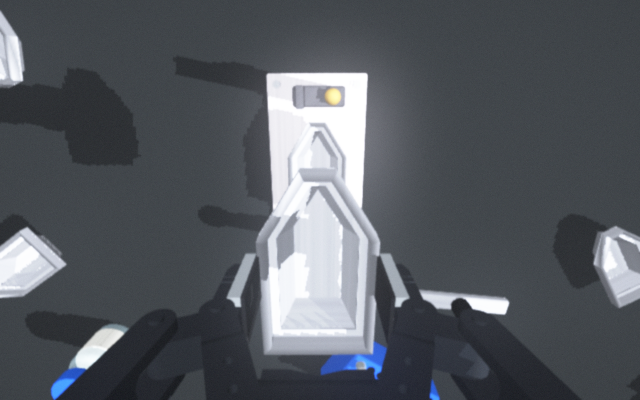

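```bash
python3 - <<'E'
from h import *
c=cal('wrist'); s=bot.state()
hz=s['position'][2]+.0106
for n,p,z in [('plateL',(267,73),.006),('plateR',(367.5,73),.006),('nestnoseL',(310,125),.046),('nestnoseR',(324,125),.046),('heldnoseL',(301,170),hz),('heldnoseR',(336,170),hz),('heldrear',(318,353),hz)]: print(n,toolpt(c,p,z).round(4))
E
```

```text
plateL [ 0.0964 -0.0483  0.1999]
plateR [0.0965 0.0505 0.1997]
nestnoseL [ 0.0507 -0.0055  0.1597]
nestnoseR [0.0507 0.0073 0.1596]
heldnoseL [ 0.0506 -0.0055 -0.0104]
heldnoseR [ 0.0506  0.009  -0.0104]
heldrear [-0.0454  0.0016 -0.0108]
```

```bash
python3 - <<'E'
from h import *
a=cv2.imread('pics/w12.png'); b=cv2.imread('pics/w13.png')
f=lambda i:cv2.resize(i[110:370,250:390],None,fx=2.7,fy=2.2,interpolation=cv2.INTER_CUBIC)
cv2.imwrite('pics/cmp1.png',np.hstack([f(a),f(b)]))
E
```

```text
(no output)
```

View pics/cmp1.png

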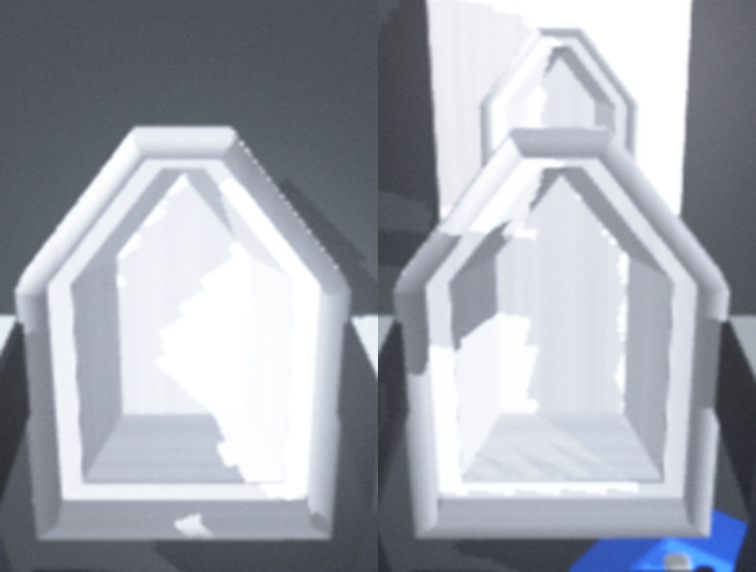

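```bash
python3 - <<'E'
from h import *
c=cal('wrist'); s=bot.state(); z0=s['position'][2]-.0194
for p,z in [((318,181),.03),((318,168),.02),((318,336),.03),((318,354.5),.02),((318,181),.02),((318,336),.02)]: print(p,z,toolpt(c,p,z0+z).round(4))
E
```

```text
(318, 181) 0.03 [ 0.0458  0.0015 -0.0104]
(318, 168) 0.02 [ 0.049   0.0016 -0.0004]
(318, 336) 0.03 [-0.0346  0.0016 -0.0107]
(318, 354.5) 0.02 [-0.0561  0.0016 -0.0008]
(318, 181) 0.02 [ 0.043   0.0016 -0.0005]
(318, 336) 0.02 [-0.0436  0.0016 -0.0007]
```

The held nose is at row 169, and the nested tray's nose is at (317,125) and the plate edge at row 73, all in line. The relative offsets agree within about 1 mm. Descending.

move_arm(deltas="-0.001 -0.0005 0.05 -0.1 -0.2 0 0.04; -0.001 -0.0005 0.1 -0.1 -0.2 0 0.04; -0.001 -0.0005 0.13 -0.1 -0.2 0 0.04; -0.001 -0.0005 0.142 -0.1 -0.2 0 0.04; -0.001 -0.0005 0.15 -0.1 -0.2 0 0.04; -0.001 -0.0005 0.155 -0.1 -0.2 0 0.04; -0.001 -0.0005 0.158 -0.1 -0.2 0 0.04; -0.001 -0.0005 0.158 -0.1 -0.2 0 0.04; -0.001 -0.0005 0.158 -0.1 -0.2 0 0.04")

```text
t: 19.05
position: [0.463, 0.031, 0.0481]
ee_rot: [0.001, -0.094, 0.996, 0.0]
contact_force: [0.2, -0.8, -1.2]
gripper_width: 0.636
```

```bash
python3 - <<'E'
from h import *
s=bot.state(); print(s['t'],s['position'],s['contact_force'],s['wrist_torque'],s['gripper_width'])
c,im=snap('wrist','w14')
E
```

```text
19.05 [0.46303701 0.03099783 0.0481454 ] [ 0.23783682 -0.79856336 -1.23251289] [-0.10403477  0.11675736 -0.02103093] 0.6364993635727173
```

View pics/w14.png

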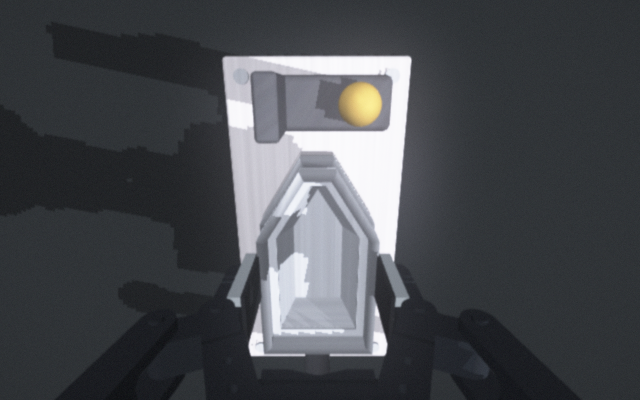

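move_arm(deltas="0 0.0005 0.0015 0 0 0 0.04; 0 0.0005 0.003 0 0 0 0.04; 0 0.0005 0.003 0 0 0 0.04; 0 0.0005 0.003 0 0 0 0.04")

```text
t: 19.5
position: [0.462, 0.0312, 0.0453]
ee_rot: [0.0, -0.094, 0.996, 0.0]
contact_force: [-3.2, -0.1, 8.8]
gripper_width: 0.633
```

```bash
python3 - <<'E'
from h import *
s=bot.state(); print(s['t'],s['position'],s['contact_force'],s['wrist_torque'],s['gripper_width'])
E
```

```text
19.5 [0.46198176 0.03124831 0.04525843] [-3.17763223 -0.08668713  8.83623274] [-0.03686402  0.63882769  0.01719288] 0.6333376827725049
```

```bash
python3 - <<'E'
from h import *
go((.503,.3970,.13),225.0)
E
```

```text
delta [-0.109   0.3516 -0.0846] rot [-1.000e-02  4.000e-02 -3.419e+01] yawnow -169.19 rows 8
```

move_arm(deltas="0 0 0 0 0 0 0.075; 0 0 0 0 0 0 0.075; 0 0 0 0 0 0 0.075; 0 0 -0.04 0 0 0 0.085; 0 0 -0.09 0 0 0 0.085; 0 0 -0.14 0 0 0 0.085; 0 0 -0.18 0 0 0 0.085; 0 0 -0.18 0 0 0 0.085")

```text
t: 20.3
position: [0.4655, 0.0319, 0.2293]
ee_rot: [0.006, -0.094, 0.996, 0.001]
contact_force: [1.1, -0.5, -0.9]
gripper_width: 0.997
```

```bash
python3 - <<'E'
from h import *
s=bot.state(); print(s['t'],s['position'],s['contact_force'],s['gripper_width'])
c,im=snap('wrist','w15'); np.savez('w15.npz',K=c[0],R=c[1],t=c[2])
cs,ims=snap('side','s15')
cv2.imwrite('pics/w15z.png',cv2.resize(im[40:400,180:460],None,fx=2,fy=1.6,interpolation=cv2.INTER_CUBIC))
go((.503,.3970,.13),225.0)
E
```

```text
20.3 [0.46549829 0.0319196  0.22931551] [ 1.10654601 -0.48863054 -0.91753112] 0.9965639377318833
delta [-0.1079  0.3517  0.0957] rot [ -0.04   0.17 -34.2 ] yawnow -169.21 rows 8
```

View pics/w15z.png

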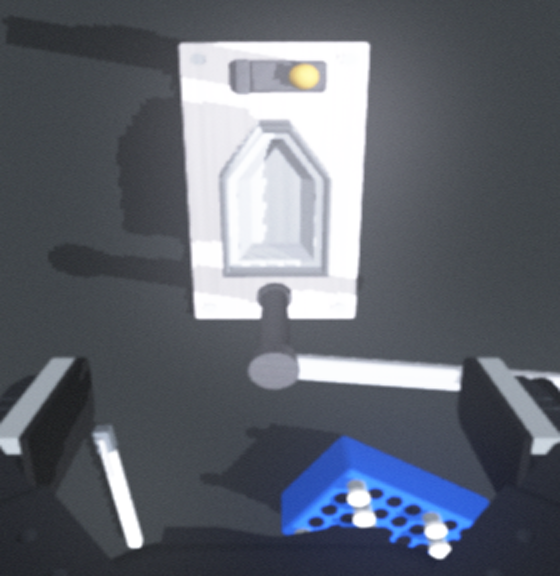

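View pics/s15.png

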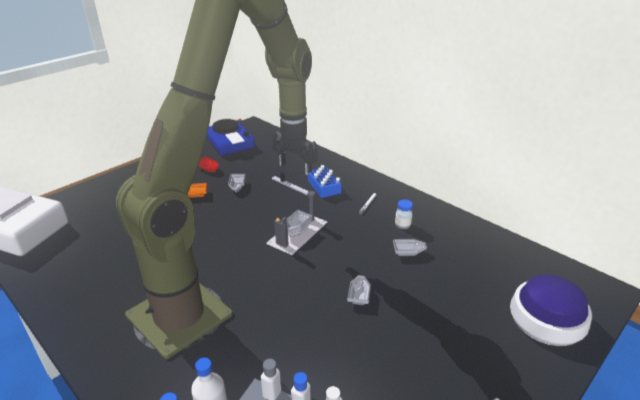

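Two trays are nested and aligned at crop (275,200). Tray b is still at side (237,182).

move_arm(deltas="-0.108 0.352 0.02 0 0 -34.2 0.085; -0.108 0.352 0.02 0 0 -34.2 0.085; -0.108 0.352 0.02 0 0 -34.2 0.085; -0.108 0.352 0.02 0 0 -34.2 0.085; -0.108 0.352 0.02 0 0 -34.2 0.085; -0.108 0.352 0.02 0 0 -34.2 0.085; -0.108 0.352 0.02 0 0 -34.2 0.085; -0.108 0.352 0.02 0 0 -34.2 0.085; -0.108 0.352 0.06 0 0 -34.2 0.085; -0.108 0.352 0.096 0 0 -34.2 0.085; -0.108 0.352 0.096 0 0 -34.2 0.085; -0.108 0.352 0.096 0 0 -34.2 0.085")

```text
t: 21.6
position: [0.5013, 0.3968, 0.1273]
ee_rot: [-0.001, -0.383, 0.924, -0.0]
contact_force: [-0.2, -0.1, 0.7]
gripper_width: 0.994
```

```bash
python3 - <<'E'
from h import *
s=bot.state(); print(s['t'],s['position'],s['q'].round(2))
c,im=snap('wrist','w16')
close_tray(c,im,s)
go((.503,.397,.018),225)
E
```

```text
21.6 [0.5012929  0.39676587 0.12732097] [-0.56  0.85 -0.33  1.6   0.36  0.76  1.3 ]
lo 130 o [0.5026 0.3972] yaw -135.2 L 98.7 S 57.6 [[326, 129], [353, 173], [350, 249], [283, 250], [279, 172], [304, 130]]
lo 150 o [0.5022 0.3969] yaw -135.0 L 97.6 S 56.6 [[325, 129], [352, 172], [350, 248], [282, 249], [281, 168], [305, 130]]
lo 170 o [0.5024 0.3972] yaw -135.0 L 96.9 S 55.9 [[326, 130], [352, 173], [349, 249], [283, 249], [280, 172], [305, 130]]
delta [ 1.00e-04 -1.00e-03  1.11e-01] rot [0.02 0.04 0.02] yawnow -134.98 rows 3
```

View pics/w16.png

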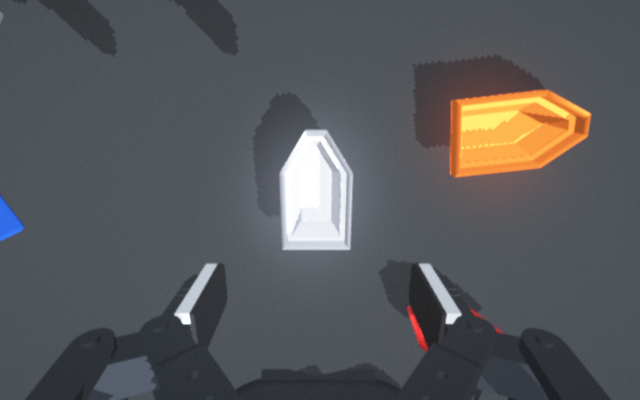

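```bash
python3 - <<'E'
from h import *
c=cal('wrist')
for p in [(408,307),(424,350),(500,330)]: print(toolpt(c,p,.03).round(3))
z=np.load('w3.npz');
s=cal('side'); print('red side', ray(s,(208,165),.015))
E
```

```text
[-0.102  0.081  0.099]
[-0.15   0.1    0.099]
[-0.127  0.167  0.099]
red side [0.50808323 0.58416314 0.015     ]
```

The red look-alike is about 100 mm away along tool x, so it's clear of the gripper. Grasping b.

move_arm(deltas="-0.0005 -0.0005 0.05 0 0 0 0.085; -0.0005 -0.0005 0.09 0 0 0 0.085; -0.0005 -0.0005 0.11 0 0 0 0.085; -0.0005 -0.0005 0.11 0 0 0 0.085; -0.0005 -0.0005 0.11 0 0 0 0.085; -0.0005 -0.0005 0.11 0 0 0 0.04; -0.0005 -0.0005 0.11 0 0 0 0.04; -0.0005 -0.0005 0.11 0 0 0 0.04; -0.0005 -0.0005 0.11 0 0 0 0.04; -0.0005 -0.0005 0.11 0 0 0 0.04; -0.0005 -0.0005 0.11 0 0 0 0.04")

```text
t: 22.75
position: [0.5039, 0.3985, 0.0212]
ee_rot: [0.002, -0.383, 0.924, 0.001]
contact_force: [-1.2, -0.9, 8.0]
gripper_width: 0.634
```

```bash
python3 - <<'E'
from h import *
s=bot.state(); print(s['t'],s['position'],s['contact_force'],s['gripper_width'])
snap('wrist','w17')
E
```

```text
22.75 [0.50393674 0.39849751 0.02120649] [-1.19589911 -0.87746907  8.0399088 ] 0.6341646598764752
```

move_arm(deltas="0 0 -0.05 0 0 0 0.04; 0 0 -0.1 0 0 0 0.04; 0 0 -0.15 0 0 0 0.04; 0 0 -0.2 0 0 0 0.04; 0 0 -0.2 0 0 0 0.04")

```text
t: 23.3
position: [0.5061, 0.4012, 0.2277]
ee_rot: [0.008, -0.383, 0.924, 0.003]
contact_force: [-0.0, 1.5, -1.5]
gripper_width: 0.636
```

```bash
python3 - <<'E'
from h import *
s=bot.state(); print(s['t'],s['position'],s['contact_force'],s['gripper_width'])
go((.463,.0315,.225),190.8)
E
```

```text
23.3 [0.50610823 0.40121456 0.22767102] [-2.85445787e-04  1.52397511e+00 -1.48176755e+00] 0.6357093514949145
delta [ 0.2918 -0.231  -0.0023] rot [ 0.29  0.95 34.18] yawnow -135.02 rows 8
```

View pics/w17.png

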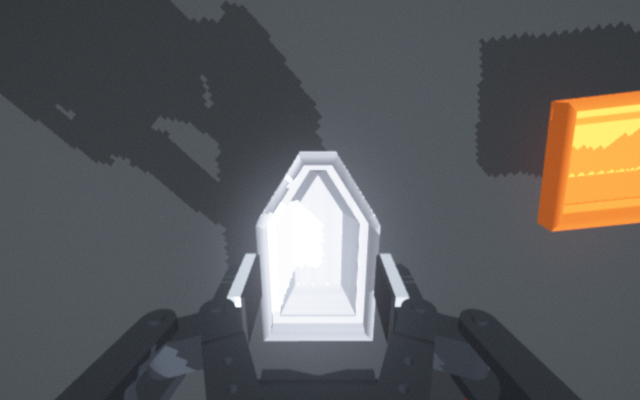

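move_arm(deltas="0.29 -0.231 -0.002 0 0 34.2 0.04; 0.29 -0.231 -0.002 0 0 34.2 0.04; 0.29 -0.231 -0.002 0 0 34.2 0.04; 0.29 -0.231 -0.002 0 0 34.2 0.04; 0.29 -0.231 -0.002 0 0 34.2 0.04; 0.29 -0.231 -0.002 0 0 34.2 0.04; 0.29 -0.231 -0.002 0 0 34.2 0.04; 0.29 -0.231 -0.002 0 0 34.2 0.04; 0.29 -0.231 -0.002 0 0 34.2 0.04; 0.29 -0.231 -0.002 0 0 34.2 0.04; 0.29 -0.231 -0.002 0 0 34.2 0.04; 0.29 -0.231 -0.002 0 0 34.2 0.04")

```text
t: 24.5
position: [0.4614, 0.0306, 0.2206]
ee_rot: [0.001, -0.096, 0.995, 0.001]
contact_force: [0.0, -0.4, -0.9]
gripper_width: 0.633
```

```bash
python3 - <<'E'
from h import *
s=bot.state(); print(s['t'],s['position'],s['contact_force'],s['gripper_width'],s['q'].round(2))
c,im=snap('wrist','w18'); np.savez('w18.npz',K=c[0],R=c[1],t=c[2])
go((.4635,.0325,.225),190.8)
cv2.imwrite('pics/w18z.png',cv2.resize(im[60:370,240:400],None,fx=3,fy=1.9,interpolation=cv2.INTER_CUBIC))
E
```

```text
24.5 [0.46143476 0.03058243 0.22059274] [ 0.03065187 -0.38675592 -0.94242961] 0.6326275013564893 [ 0.01  0.51 -0.26  2.05  0.22  0.61  1.36]
delta [-0.0025  0.0017 -0.0044] rot [0.05 0.05 0.17] yawnow -169.03 rows 1
```

View pics/w18z.png

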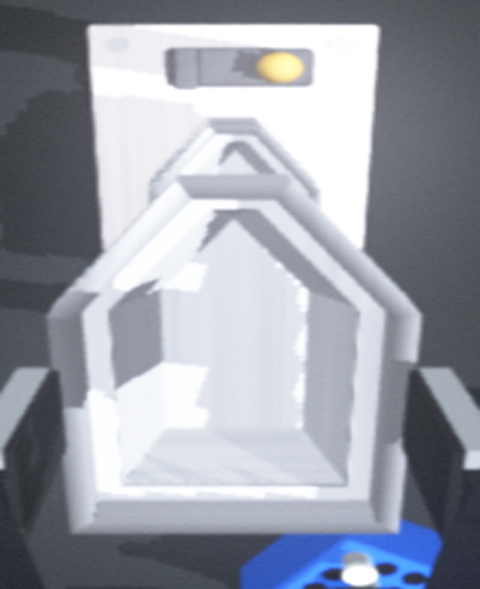

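```bash
cat >> h.py <<'E'
def rel(g,k,plate,nest,nose,rear,cols):
    """g: TCP z at grasp on bench; k trays nested; rows; cols=(plateL,plateR,nestL,nestR,noseL,noseR,rearL,rearR)"""
    c=cal('wrist'); s=bot.state(); hz=s['position'][2]-g+.03; zn=.036+.01*k
    T=lambda u,v,z:toolpt(c,(u,v),z,s)
    pl=T((cols[0]+cols[1])/2,plate,.006); ne=T((cols[2]+cols[3])/2,nest,zn)
    no=T((cols[4]+cols[5])/2,nose,hz); re=T((cols[6]+cols[7])/2,rear,hz)
    print('len held',(no-re)[0].round(4))
    ho=(no[0]-.054+re[0]+.042)/2
    print('carrier x by plate %.4f by nest %.4f | held %.4f (nose %.4f rear %.4f)'%(pl[0]-.1,ne[0]-.054,ho,no[0]-.054,re[0]+.042))
    print('y plate %.4f nest %.4f | held nose %.4f rear %.4f'%(pl[1],ne[1],no[1],re[1]))
    print('home delta z', s['position'][2]-(g+.016+.01*k))
E
python3 - <<'E'
from h import *
rel(.0212,2,73,122,152,340.5,(269.3,366.7,309,324.3,299,337.3,264,373.5))
E
```

```text
len held 0.097
carrier x by plate -0.0029 by nest -0.0011 | held 0.0033 (nose 0.0038 rear 0.0028)
y plate 0.0019 nest 0.0006 | held nose 0.0016 rear 0.0020
home delta z 0.16336374610505927
```

Held tray b is about 5 mm ahead of the stack. The correction is −5.5 mm in x while descending.

move_arm(deltas="-0.0055 -0.0005 0.05 0 0 0.2 0.04; -0.0055 -0.0005 0.1 0 0 0.2 0.04; -0.0055 -0.0005 0.13 0 0 0.2 0.04; -0.0055 -0.0005 0.145 0 0 0.2 0.04; -0.0055 -0.0005 0.153 0 0 0.2 0.04; -0.0055 -0.0005 0.158 0 0 0.2 0.04; -0.0055 -0.0005 0.161 0 0 0.2 0.04; -0.0055 -0.0005 0.161 0 0 0.2 0.04; -0.0055 -0.0005 0.161 0 0 0.2 0.04")

```text
t: 25.45
position: [0.4673, 0.0297, 0.0602]
ee_rot: [0.001, -0.092, 0.996, 0.0]
contact_force: [0.3, 0.6, -1.7]
gripper_width: 0.631
```

```bash
python3 - <<'E'
from h import *
s=bot.state(); print(s['t'],s['position'],s['contact_force'],s['wrist_torque'],s['gripper_width'])
c,im=snap('wrist','w19')
E
```

```text
25.45 [0.46730255 0.02965831 0.06022722] [ 0.30570129  0.56248738 -1.68819369] [ 0.06085836 -0.06353181  0.02992201] 0.6311569895839937
```

View pics/w19.png

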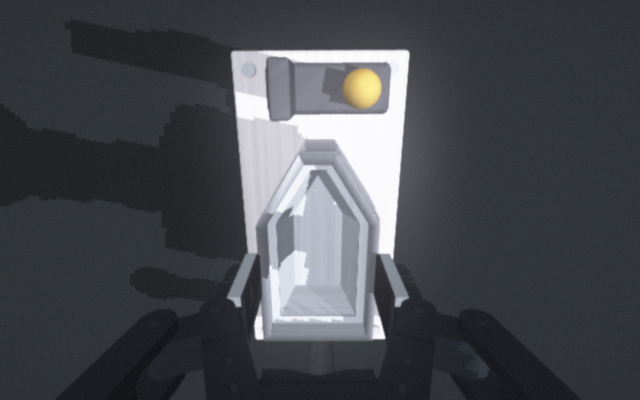

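move_arm(deltas="0 0.001 0.0015 0 0 0 0.04; 0 0.001 0.0032 0 0 0 0.04; 0 0.001 0.0032 0 0 0 0.04; 0 0.001 0.0032 0 0 0 0.04")

```text
t: 25.9
position: [0.4671, 0.031, 0.057]
ee_rot: [0.001, -0.093, 0.996, 0.0]
contact_force: [-0.8, 1.5, 6.2]
gripper_width: 0.632
```

```bash
python3 - <<'E'
from h import *
s=bot.state(); print(s['t'],s['position'],s['contact_force'],s['wrist_torque'],s['gripper_width'])
E
```

```text
25.9 [0.46713863 0.03101658 0.05697223] [-0.80502732  1.46694285  6.15518435] [ 0.29195735  0.07693063 -0.08849966] 0.6321153541094106
```

move_arm(deltas="0 0 0 0 0 0 0.075; 0 0 0 0 0 0 0.075; 0 0 0 0 0 0 0.075; 0 0 -0.04 0 0 0 0.085; 0 0 -0.09 0 0 0 0.085; 0 0 -0.14 0 0 0 0.085; 0 0 -0.18 0 0 0 0.085; 0 0 -0.18 0 0 0 0.085")

```text
t: 26.7
position: [0.4696, 0.0309, 0.2411]
ee_rot: [0.005, -0.092, 0.996, 0.0]
contact_force: [0.2, -0.5, 0.3]
gripper_width: 0.996
```

```bash
python3 - <<'E'
from h import *
s=bot.state(); print(s['t'],s['position'],s['contact_force'],s['gripper_width'])
c,im=snap('wrist','w20'); np.savez('w20.npz',K=c[0],R=c[1],t=c[2])
cs,ims=snap('side','s20')
cv2.imwrite('pics/w20z.png',cv2.resize(im[40:260,220:420],None,fx=2.5,fy=2.5,interpolation=cv2.INTER_CUBIC))
go((.3855,-.2925,.23),34)
trays(c,im)
for h in steel(ims): 
    m=h[:,0].mean(0); 
    if 330<m[0]<450 and m[1]<320: print(m, ray(cs,m,.02))
E
```

```text
26.7 [0.46958744 0.03090306 0.24112242] [ 0.22101032 -0.49759729  0.25448586] 0.9964895188499568
delta [ 0.1391 -0.3022  0.0067] rot [1.7000e-01 4.0000e-02 1.5659e+02] yawnow -169.41 rows 19
tray o [ 626.6 -275.5] yaw -45.0 L 110.0 S 57.5 area 5557 off 4.2 px [ 42. 243.]
[358.17647059 290.94117647] [ 0.3830852  -0.29533177  0.02      ]
[409.         247.06666667] [ 0.63368288 -0.28420312  0.02      ]
[354.53846154 110.38461538] [1.29498088 0.50309355 0.02      ]
```

View pics/w20z.png

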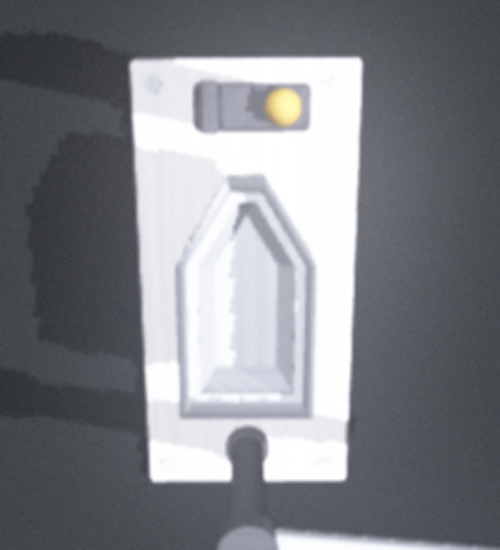

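View pics/s20.png

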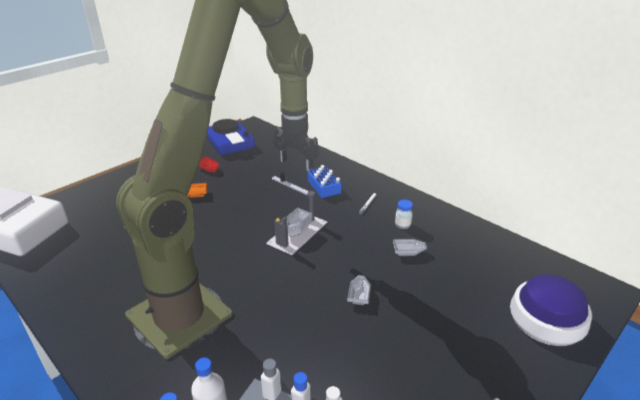

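Three trays are nested flush. The remaining ones are e at side (409,247) and d at (359,291). I'll take e next, since it needs less wrist turning.

```bash
python3 - <<'E'
from h import *
go((.628,-.277,.13),135)
E
```

```text
delta [-0.1019 -0.3315  0.1072] rot [ 0.06  0.12 55.59] yawnow -169.41 rows 8
```

move_arm(deltas="-0.102 -0.3315 0 0 0 55.6 0.085; -0.102 -0.3315 0 0 0 55.6 0.085; -0.102 -0.3315 0 0 0 55.6 0.085; -0.102 -0.3315 0 0 0 55.6 0.085; -0.102 -0.3315 0 0 0 55.6 0.085; -0.102 -0.3315 0 0 0 55.6 0.085; -0.102 -0.3315 0 0 0 55.6 0.085; -0.102 -0.3315 0 0 0 55.6 0.085; -0.102 -0.3315 0.05 0 0 55.6 0.085; -0.102 -0.3315 0.09 0 0 55.6 0.085; -0.102 -0.3315 0.107 0 0 55.6 0.085; -0.102 -0.3315 0.107 0 0 55.6 0.085; -0.102 -0.3315 0.107 0 0 55.6 0.085")

```text
t: 28.1
position: [0.6273, -0.276, 0.1283]
ee_rot: [-0.001, 0.382, 0.924, 0.0]
contact_force: [0.8, -0.2, 1.7]
gripper_width: 0.998
```

```bash
python3 - <<'E'
from h import *
s=bot.state(); print(s['t'],s['position'],s['q'].round(2))
c,im=snap('wrist','w21')
close_tray(c,im,s)
go((.628,-.277,.018),135)
E
```

```text
28.1 [ 0.62733894 -0.27603759  0.12826336] [ 0.36  0.89 -0.02  1.45  0.02  0.8   1.12]
lo 130 o [ 0.6303 -0.2793] yaw -44.7 L 99.2 S 57.8 [[350, 152], [350, 234], [326, 268], [306, 268], [281, 234], [277, 155]]
lo 150 o [ 0.6306 -0.2795] yaw -44.5 L 98.5 S 56.9 [[351, 153], [350, 233], [326, 268], [306, 267], [281, 233], [277, 156]]
lo 170 o [ 0.6306 -0.2796] yaw -44.7 L 98.4 S 56.3 [[350, 153], [350, 232], [325, 268], [306, 267], [281, 232], [278, 154]]
delta [-1.000e-04 -6.000e-04  1.116e-01] rot [0.04 0.04 0.04] yawnow 135.04 rows 3
```

View pics/w21.png

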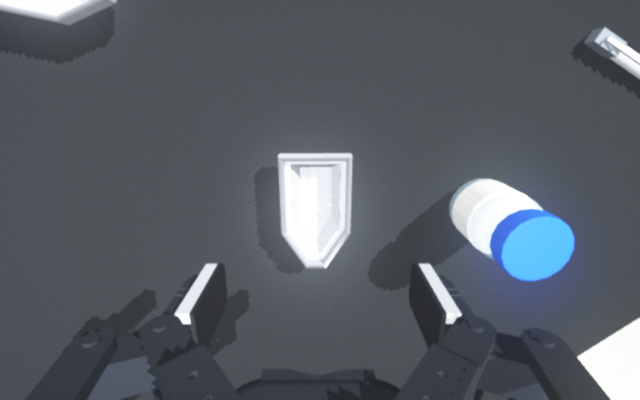

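Tray e is at (315,210), nose down, with the jar well clear at (510,235). Grasping.

move_arm(deltas="-0.0035 -0.0005 0.05 0 0 -0.3 0.085; -0.0035 -0.0005 0.09 0 0 -0.3 0.085; -0.0035 -0.0005 0.111 0 0 -0.3 0.085; -0.0035 -0.0005 0.111 0 0 -0.3 0.085; -0.0035 -0.0005 0.111 0 0 -0.3 0.085; -0.0035 -0.0005 0.111 0 0 -0.3 0.04; -0.0035 -0.0005 0.111 0 0 -0.3 0.04; -0.0035 -0.0005 0.111 0 0 -0.3 0.04; -0.0035 -0.0005 0.111 0 0 -0.3 0.04; -0.0035 -0.0005 0.111 0 0 -0.3 0.04; -0.0035 -0.0005 0.111 0 0 -0.3 0.04")

```text
t: 29.25
position: [0.6316, -0.28, 0.0209]
ee_rot: [0.002, 0.38, 0.925, 0.0]
contact_force: [-0.3, 0.0, 6.7]
gripper_width: 0.632
```

```bash
python3 - <<'E'
from h import *
s=bot.state(); print(s['t'],s['position'],s['contact_force'],s['gripper_width'])
snap('wrist','w22')
E
```

```text
29.25 [ 0.63158031 -0.27998216  0.02094751] [-0.31937007  0.0211829   6.69885202] 0.6323561161862704
```

move_arm(deltas="0 0 -0.05 0 0 0 0.04; 0 0 -0.1 0 0 0 0.04; 0 0 -0.15 0 0 0 0.04; 0 0 -0.2 0 0 0 0.04; 0 0 -0.22 0 0 0 0.04; 0 0 -0.22 0 0 0 0.04; 0 0 -0.22 0 0 0 0.04")

```text
t: 30.0
position: [0.6295, -0.2791, 0.2383]
ee_rot: [0.0, 0.38, 0.925, 0.0]
contact_force: [0.0, 0.5, -2.0]
gripper_width: 0.636
```

```bash
python3 - <<'E'
from h import *
s=bot.state(); print(s['t'],s['position'],s['contact_force'],s['gripper_width'])
go((.464,.032,.24),10.8)
E
```

```text
30.0 [ 0.62950325 -0.27914447  0.23834152] [ 0.02856868  0.53687954 -2.0239713 ] 0.6358085537403171
delta [ 0.3364  0.1049 -0.0015] rot [ 1.0000e-02 -5.0000e-02  1.2453e+02] yawnow 135.33 rows 15
```

View pics/w22.png

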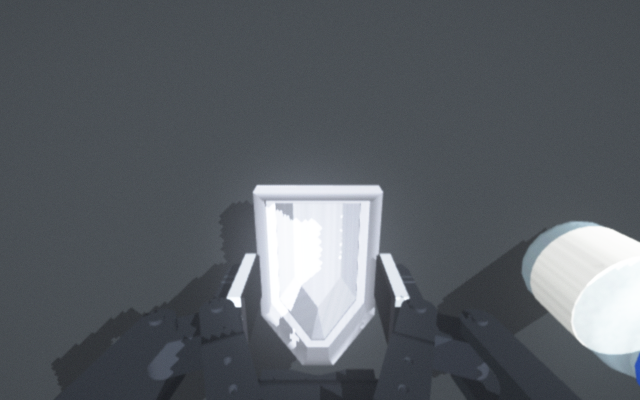

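move_arm(deltas="0.336 0.105 -0.002 0 0 8.5 0.04; 0.336 0.105 -0.002 0 0 17 0.04; 0.336 0.105 -0.002 0 0 25.5 0.04; 0.336 0.105 -0.002 0 0 34 0.04; 0.336 0.105 -0.002 0 0 42.5 0.04; 0.336 0.105 -0.002 0 0 51 0.04; 0.336 0.105 -0.002 0 0 59.5 0.04; 0.336 0.105 -0.002 0 0 68 0.04; 0.336 0.105 -0.002 0 0 76.5 0.04; 0.336 0.105 -0.002 0 0 85 0.04; 0.336 0.105 -0.002 0 0 93.5 0.04; 0.336 0.105 -0.002 0 0 102 0.04; 0.336 0.105 -0.002 0 0 110.5 0.04; 0.336 0.105 -0.002 0 0 119 0.04; 0.336 0.105 -0.002 0 0 124.5 0.04; 0.336 0.105 -0.002 0 0 124.5 0.04; 0.336 0.105 -0.002 0 0 124.5 0.04; 0.336 0.105 -0.002 0 0 124.5 0.04; 0.336 0.105 -0.002 0 0 124.5 0.04")

```text
t: 31.9
position: [0.4647, 0.0314, 0.2402]
ee_rot: [-0.0, 0.996, 0.095, 0.0]
contact_force: [-0.9, -0.4, -1.7]
gripper_width: 0.635
```

```bash
python3 - <<'E'
from h import *
s=bot.state(); print(s['t'],s['position'],s['contact_force'],s['gripper_width'],s['q'].round(2))
c,im=snap('wrist','w23')
go((.464,.032,.24),10.8)
cv2.imwrite('pics/w23z.png',cv2.resize(im[60:400,240:400],None,fx=4,fy=1.75,interpolation=cv2.INTER_CUBIC))
E
```

```text
31.9 [0.46469223 0.03144452 0.2401844 ] [-0.85540622 -0.36745253 -1.74241886] 0.634519189471669 [-0.58  0.56  0.67  2.04 -0.52  0.71 -0.96]
delta [-0.0007 -0.0007  0.0003] rot [-0.03 -0.02  0.05] yawnow 10.85 rows 1
```

View pics/w23z.png

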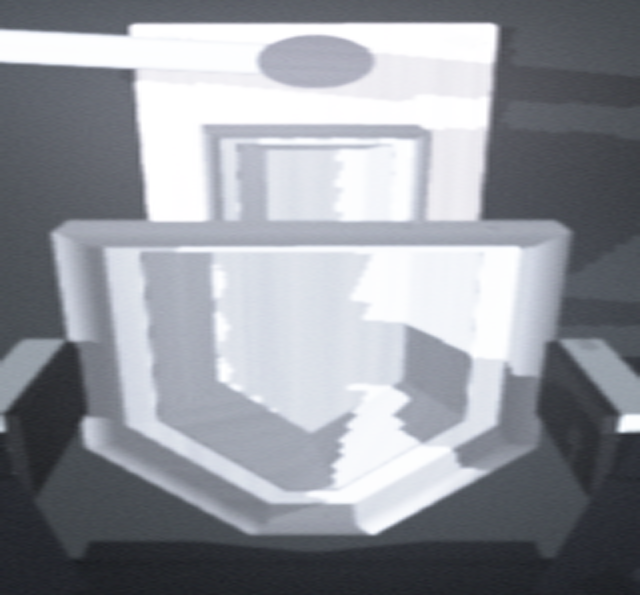

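```bash
python3 - <<'E'
from h import *
c=cal('wrist'); s=bot.state(); g=.0209; hz=s['position'][2]-g+.03
T=lambda u,v,z:toolpt(c,(u,v),z,s)
print('carrier plate',T(318.5,74.3,.006)-[.1,0,0],'hinge',T(240+316/4,60+61/1.75,.109)-[.08,0,0],'nest rear',T(319.1,132.6,.066)-[.042,0,0])
print('held rear',T(318.1,186.9,hz)-[.042,0,0],'nose',T(318.3,364.6,hz)+[.054,0,0])
print('home dz',s['position'][2]-(g+.046))
E
```

```text
carrier plate [-0.00171681 -0.00037295  0.2343027 ] hinge [-0.00072952 -0.00021362  0.13129557] nest rear [1.74863921e-03 1.19257306e-04 1.74282271e-01]
held rear [ 0.00276353 -0.00110417 -0.00908286] nose [ 0.00122448 -0.00091433 -0.009119  ]
home dz 0.173366135794845
```

move_arm(deltas="-0.002 0.001 0.05 0 0 0 0.04; -0.002 0.001 0.1 0 0 0 0.04; -0.002 0.001 0.14 0 0 0 0.04; -0.002 0.001 0.155 0 0 0 0.04; -0.002 0.001 0.163 0 0 0 0.04; -0.002 0.001 0.168 0 0 0 0.04; -0.002 0.001 0.171 0 0 0 0.04; -0.002 0.001 0.171 0 0 0 0.04; -0.002 0.001 0.171 0 0 0 0.04")

```text
t: 32.85
position: [0.4637, 0.0304, 0.07]
ee_rot: [-0.0, 0.996, 0.094, 0.001]
contact_force: [-0.6, 0.5, -1.0]
gripper_width: 0.638
```

```bash
python3 - <<'E'
from h import *
s=bot.state(); print(s['t'],s['position'],s['contact_force'],s['wrist_torque'],s['gripper_width'])
c,im=snap('wrist','w24')
E
```

```text
32.85 [0.46372477 0.03036698 0.07004589] [-0.62761306  0.47023605 -1.00441641] [0.01944757 0.03168922 0.01618774] 0.6376779275518334
```

View pics/w24.png

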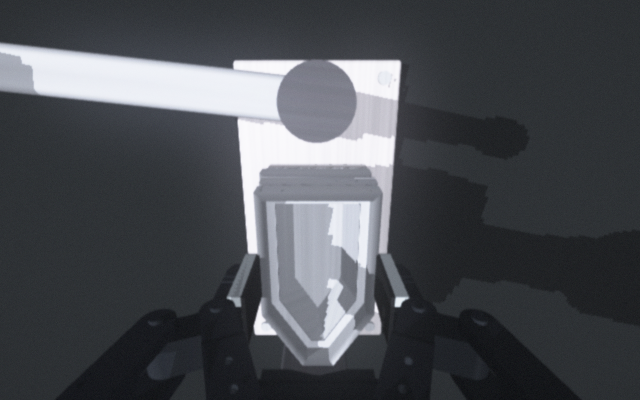

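move_arm(deltas="0 0 0.0015 0 0 0 0.04; 0 0 0.0035 0 0 0 0.04; 0 0 0.0035 0 0 0 0.04; 0 0 0.0035 0 0 0 0.04")

```text
t: 33.3
position: [0.4636, 0.0303, 0.0666]
ee_rot: [-0.0, 0.996, 0.094, 0.001]
contact_force: [-0.4, 1.4, 8.7]
gripper_width: 0.634
```

```bash
python3 - <<'E'
from h import *
s=bot.state(); print(s['t'],s['position'],s['contact_force'],s['wrist_torque'],s['gripper_width'])
E
```

```text
33.3 [0.46356622 0.03030526 0.06662322] [-0.36718921  1.40918203  8.68599648] [-0.05131496  0.21922997  0.008213  ] 0.6335608349871718
```

Home at 0.0666 (expected 0.0669). Releasing and lifting, then on to d.

move_arm(deltas="0 0 0 0 0 0 0.075; 0 0 0 0 0 0 0.075; 0 0 0 0 0 0 0.075; 0 0 -0.04 0 0 0 0.085; 0 0 -0.09 0 0 0 0.085; 0 0 -0.14 0 0 0 0.085; 0 0 -0.18 0 0 0 0.085; 0 0 -0.18 0 0 0 0.085")

```text
t: 34.1
position: [0.466, 0.0296, 0.2501]
ee_rot: [-0.0, 0.996, 0.094, 0.005]
contact_force: [0.9, -0.1, 0.1]
gripper_width: 0.994
```

```bash
python3 - <<'E'
from h import *
s=bot.state(); print(s['t'],s['position'],s['contact_force'],s['gripper_width'])
c,im=snap('wrist','w25')
cs,ims=snap('side','s25')
cv2.imwrite('pics/w25z.png',np.vstack([cv2.resize(im[40:260,180:460],(560,330),interpolation=cv2.INTER_CUBIC),cv2.resize(ims[150:310,190:450],(560,260))]))
trays(c,im); go((.3855,-.2925,.13),34)
E
```

```text
34.1 [0.46604111 0.02963371 0.25011703] [ 0.9088726  -0.13696437  0.14911899] 0.9941966574224657
tray o [ 385.7 -292.7] yaw 34.2 L 105.6 S 61.8 area 5679 off 5.5 px [547. 265.]
delta [-0.1375  0.3028  0.1158] rot [ -0.03  -0.13 -23.13] yawnow 10.87 rows 8
```

View pics/w25z.png

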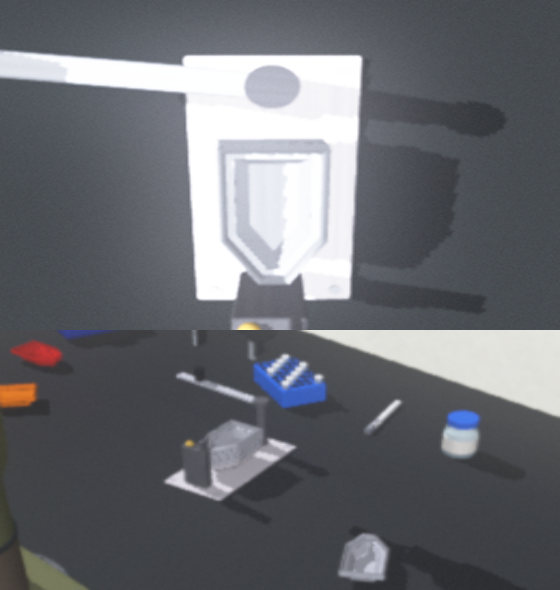

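Four trays are stacked cleanly. The last one, d, is at crop (365,558) and matches (0.386,−0.293), yaw 34°.

move_arm(deltas="-0.1375 0.303 0 0 0 -23.1 0.085; -0.1375 0.303 0 0 0 -23.1 0.085; -0.1375 0.303 0 0 0 -23.1 0.085; -0.1375 0.303 0 0 0 -23.1 0.085; -0.1375 0.303 0 0 0 -23.1 0.085; -0.1375 0.303 0 0 0 -23.1 0.085; -0.1375 0.303 0 0 0 -23.1 0.085; -0.1375 0.303 0.05 0 0 -23.1 0.085; -0.1375 0.303 0.09 0 0 -23.1 0.085; -0.1375 0.303 0.116 0 0 -23.1 0.085; -0.1375 0.303 0.116 0 0 -23.1 0.085; -0.1375 0.303 0.116 0 0 -23.1 0.085")

```text
t: 35.4
position: [0.3841, -0.2928, 0.129]
ee_rot: [-0.001, 0.957, 0.291, -0.0]
contact_force: [-0.1, -0.5, 0.1]
gripper_width: 0.991
```

```bash
python3 - <<'E'
from h import *
s=bot.state(); print(s['t'],s['position'],s['q'].round(2))
c,im=snap('wrist','w26')
close_tray(c,im,s)
go((.3855,-.2925,.018),34)
E
```

```text
35.4 [ 0.38414278 -0.29284004  0.12899847] [ 0.36  0.71  0.32  2.09 -0.54  0.42  0.13]
lo 130 o [ 0.3844 -0.2963] yaw 33.7 L 100.1 S 57.9 [[334, 133], [360, 178], [356, 252], [289, 252], [286, 175], [312, 133]]
lo 150 o [ 0.3845 -0.2961] yaw 33.9 L 98.3 S 56.9 [[334, 133], [359, 176], [356, 251], [290, 252], [287, 174], [313, 133]]
lo 170 o [ 0.3849 -0.2958] yaw 33.8 L 97.5 S 56.2 [[333, 133], [359, 178], [355, 251], [289, 251], [287, 175], [312, 134]]
delta [ 0.001  -0.0003  0.1119] rot [-0.02 -0.03 -0.1 ] yawnow 33.9 rows 3
```

View pics/w26.png

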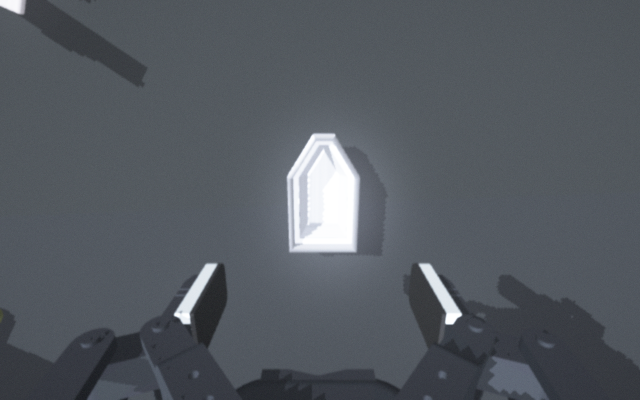

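move_arm(deltas="-0.002 0.002 0.05 0 0 0 0.085; -0.002 0.002 0.09 0 0 0 0.085; -0.002 0.002 0.111 0 0 0 0.085; -0.002 0.002 0.111 0 0 0 0.085; -0.002 0.002 0.111 0 0 0 0.085; -0.002 0.002 0.111 0 0 0 0.04; -0.002 0.002 0.111 0 0 0 0.04; -0.002 0.002 0.111 0 0 0 0.04; -0.002 0.002 0.111 0 0 0 0.04; -0.002 0.002 0.111 0 0 0 0.04; -0.002 0.002 0.111 0 0 0 0.04")

```text
t: 36.55
position: [0.3852, -0.2963, 0.0205]
ee_rot: [0.001, 0.956, 0.292, 0.001]
contact_force: [-0.6, 1.3, 10.4]
gripper_width: 0.635
```

```bash
python3 - <<'E'
from h import *
s=bot.state(); print(s['t'],s['position'],s['contact_force'],s['gripper_width'])
snap('wrist','w27')
E
```

```text
36.55 [ 0.38524742 -0.29631534  0.02049437] [-0.63952366  1.33539811 10.4143646 ] 0.635197167774244
```

move_arm(deltas="0 0 -0.05 0 0 0 0.04; 0 0 -0.1 0 0 0 0.04; 0 0 -0.15 0 0 0 0.04; 0 0 -0.2 0 0 0 0.04; 0 0 -0.23 0 0 0 0.04; 0 0 -0.23 0 0 0 0.04; 0 0 -0.23 0 0 0 0.04")

```text
t: 37.3
position: [0.3846, -0.2955, 0.2493]
ee_rot: [0.0, 0.956, 0.292, 0.001]
contact_force: [0.1, 0.0, -1.6]
gripper_width: 0.634
```

```bash
python3 - <<'E'
from h import *
s=bot.state(); print(s['t'],s['position'],s['contact_force'],s['gripper_width'])
go((.464,.032,.25),190.8)
E
```

```text
37.3 [ 0.38455346 -0.29546753  0.24930299] [ 0.12307754  0.02138615 -1.56010577] 0.6341215340942222
delta [ 0.2488 -0.2272 -0.0004] rot [ 1.7000e-01  3.0000e-02 -1.5684e+02] yawnow 33.96 rows 19
```

View pics/w27.png

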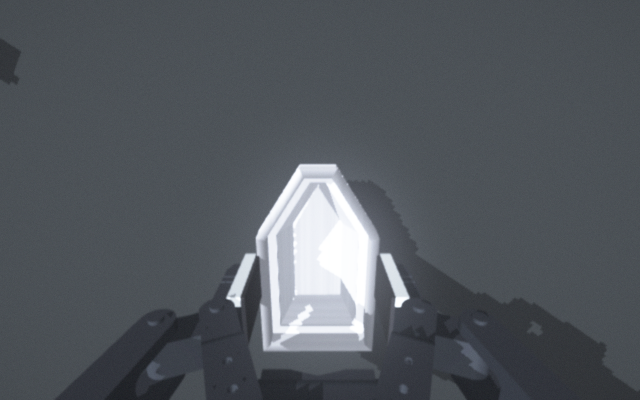

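move_arm(deltas="0.249 -0.227 0 0 0 -8.5 0.04; 0.249 -0.227 0 0 0 -17 0.04; 0.249 -0.227 0 0 0 -25.5 0.04; 0.249 -0.227 0 0 0 -34 0.04; 0.249 -0.227 0 0 0 -42.5 0.04; 0.249 -0.227 0 0 0 -51 0.04; 0.249 -0.227 0 0 0 -59.5 0.04; 0.249 -0.227 0 0 0 -68 0.04; 0.249 -0.227 0 0 0 -76.5 0.04; 0.249 -0.227 0 0 0 -85 0.04; 0.249 -0.227 0 0 0 -93.5 0.04; 0.249 -0.227 0 0 0 -102 0.04; 0.249 -0.227 0 0 0 -110.5 0.04; 0.249 -0.227 0 0 0 -119 0.04; 0.249 -0.227 0 0 0 -127.5 0.04; 0.249 -0.227 0 0 0 -136 0.04; 0.249 -0.227 0 0 0 -144.5 0.04; 0.249 -0.227 0 0 0 -153 0.04; 0.249 -0.227 0 0 0 -156.8 0.04; 0.249 -0.227 0 0 0 -156.8 0.04")

```text
t: 39.3
position: [0.463, 0.0312, 0.2475]
ee_rot: [-0.002, -0.093, 0.996, 0.001]
contact_force: [-0.7, 0.4, -0.1]
gripper_width: 0.63
```

move_arm(deltas="0 0 0 0 0 0 0.04; 0 0 0 0 0 0 0.04; 0 0 0 0 0 0 0.04")

```text
t: 39.6
position: [0.4641, 0.0313, 0.2486]
ee_rot: [-0.0, -0.093, 0.996, 0.0]
contact_force: [-0.1, 0.6, -1.2]
gripper_width: 0.633
```

```bash
python3 - <<'E'
from h import *
s=bot.state(); print(s['t'],s['position'],s['contact_force'],s['gripper_width'],s['q'].round(2))
c,im=snap('wrist','w28')
go((.464,.032,.25),190.8)
cv2.imwrite('pics/w28z.png',cv2.resize(im[60:400,240:400],None,fx=4,fy=1.75,interpolation=cv2.INTER_CUBIC))
E
```

```text
39.6 [0.46412889 0.03134965 0.2486137 ] [-0.12993078  0.55605065 -1.1924851 ] 0.633259184553547 [-0.01  0.46 -0.23  2.01  0.16  0.69  1.42]
delta [ 0.0001  0.0007 -0.0013] rot [ 0.02  0.01 -0.1 ] yawnow -169.3 rows 1
```

View pics/w28z.png

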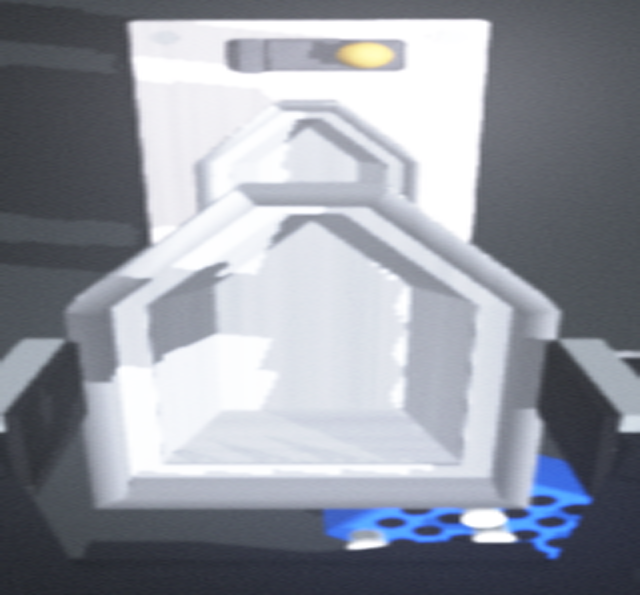

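```bash
python3 - <<'E'
from h import *
rel(.0205,4,71.4,117.1,164,349.7,(271.75,362.75,309.5,325,300.75,336.5,263,374))
E
```

```text
len held 0.0973
carrier x by plate -0.0002 by nest 0.0026 | held -0.0017 (nose -0.0011 rear -0.0024)
y plate 0.0011 nest 0.0011 | held nose 0.0018 rear 0.0019
home delta z 0.17219465771336093
```

move_arm(deltas="0.0025 -0.0005 0.05 0 0 -0.1 0.04; 0.0025 -0.0005 0.1 0 0 -0.1 0.04; 0.0025 -0.0005 0.14 0 0 -0.1 0.04; 0.0025 -0.0005 0.155 0 0 -0.1 0.04; 0.0025 -0.0005 0.162 0 0 -0.1 0.04; 0.0025 -0.0005 0.166 0 0 -0.1 0.04; 0.0025 -0.0005 0.169 0 0 -0.1 0.04; 0.0025 -0.0005 0.169 0 0 -0.1 0.04; 0.0025 -0.0005 0.169 0 0 -0.1 0.04")

```text
t: 40.55
position: [0.4627, 0.0304, 0.0806]
ee_rot: [0.001, -0.094, 0.996, 0.0]
contact_force: [-0.4, -0.6, -1.1]
gripper_width: 0.632
```

```bash
python3 - <<'E'
from h import *
s=bot.state(); print(s['t'],s['position'],s['contact_force'],s['wrist_torque'],s['gripper_width'])
c,im=snap('wrist','w29')
E
```

```text
40.55 [0.46265479 0.03042457 0.08062531] [-0.37896885 -0.57198924 -1.05700705] [-0.01870661  0.02325135 -0.02694814] 0.6317330684829954
```

View pics/w29.png

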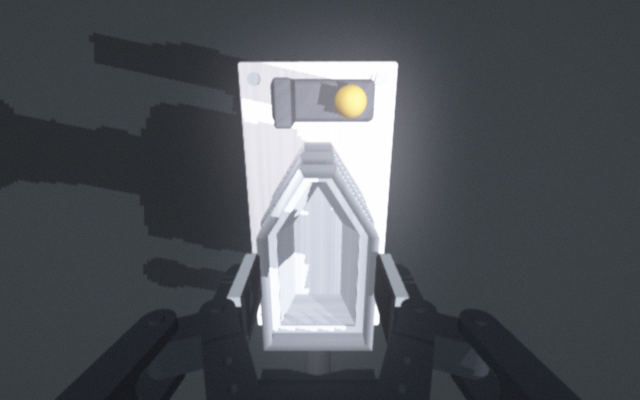

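Centred over the stack, with no contact yet. The home height is about 0.0765.

move_arm(deltas="0 0 0.002 0 0 0 0.04; 0 0 0.0045 0 0 0 0.04; 0 0 0.0045 0 0 0 0.04; 0 0 0.0045 0 0 0 0.04")

```text
t: 41.0
position: [0.4624, 0.0304, 0.0763]
ee_rot: [0.001, -0.094, 0.996, 0.0]
contact_force: [-0.8, -0.2, 12.3]
gripper_width: 0.636
```

```bash
python3 - <<'E'
from h import *
s=bot.state(); print(s['t'],s['position'],s['contact_force'],s['wrist_torque'],s['gripper_width'])
E
```

```text
41.0 [0.46244904 0.03042398 0.07630762] [-0.79801919 -0.17497902 12.26598386] [0.06594536 0.36068145 0.02278769] 0.6362580614940975
```

move_arm(deltas="0 0 0 0 0 0 0.075; 0 0 0 0 0 0 0.075; 0 0 0 0 0 0 0.075; 0 0 -0.04 0 0 0 0.085; 0 0 -0.09 0 0 0 0.085; 0 0 -0.14 0 0 0 0.085; 0 0 -0.18 0 0 0 0.085; 0.03 0 -0.18 0 0 0 0.085; 0.03 0 -0.18 0 0 0 0.085; 0.03 0 -0.18 0 0 0 0.085")

```text
t: 42.0
position: [0.432, 0.0244, 0.2553]
ee_rot: [0.0, -0.094, 0.996, 0.0]
contact_force: [0.8, -0.2, 0.1]
gripper_width: 0.993
```

```bash
python3 - <<'E'
from h import *
s=bot.state(); print(s['t'],s['position'],s['contact_force'],s['gripper_width'])
c,im=snap('wrist','w30'); np.savez('w30.npz',K=c[0],R=c[1],t=c[2])
cs,ims=snap('side','s30'); cc,imc=snap('scene','c30')
cv2.imwrite('pics/w30z.png',np.hstack([cv2.resize(im[60:300,230:410],(450,600),interpolation=cv2.INTER_CUBIC),cv2.resize(ims[180:260,260:340],(350,300),interpolation=cv2.INTER_CUBIC).repeat(1,0) if 0 else np.vstack([cv2.resize(ims[180:260,255:340],(350,300),interpolation=cv2.INTER_CUBIC),cv2.resize(imc[170:245,270:350],(350,300),interpolation=cv2.INTER_CUBIC)])]))
E
```

```text
42.0 [0.43197119 0.0243814  0.25531723] [ 0.84792128 -0.21697749  0.08021481] 0.992902515717515
```

View pics/w30z.png

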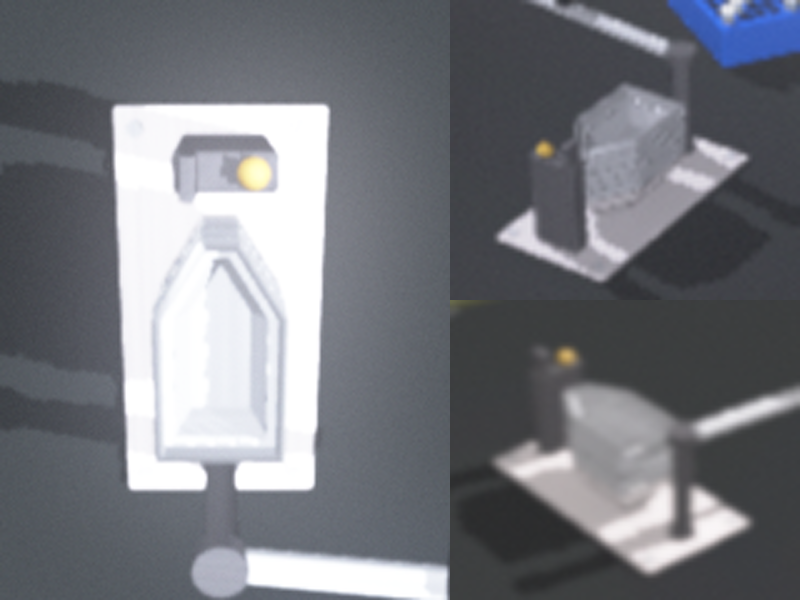

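View pics/c30.png

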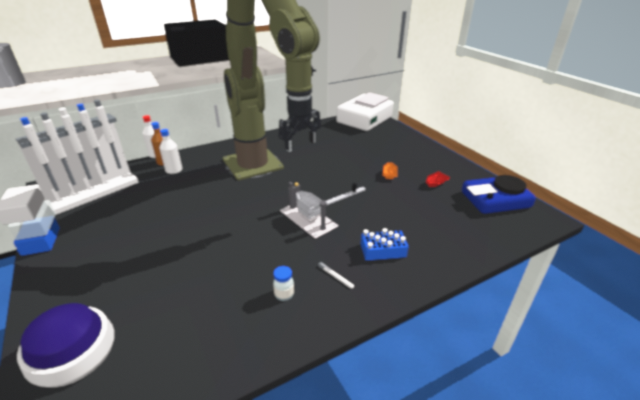

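View pics/s30.png

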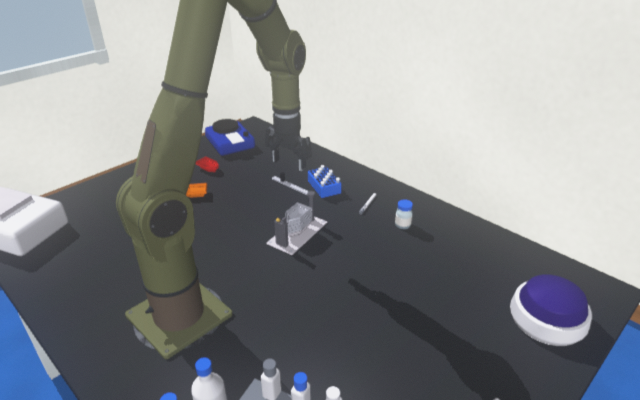

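All five steel trays are in the stack, and the scene view shows only the orange and red look-alikes left. Next I'll approach the knob.

```bash
python3 - <<'E'
from h import *
go((.5316,.171,.20),95.2)
E
```

```text
delta [-0.1243  0.1249  0.055 ] rot [ 4.000e-02 -2.000e-02  9.563e+01] yawnow -169.17 rows 12
```

move_arm(deltas="-0.124 0.125 0 0 0 95.6 0.085; -0.124 0.125 0 0 0 95.6 0.085; -0.124 0.125 0 0 0 95.6 0.085; -0.124 0.125 0 0 0 95.6 0.085; -0.124 0.125 0 0 0 95.6 0.085; -0.124 0.125 0 0 0 95.6 0.085; -0.124 0.125 0 0 0 95.6 0.085; -0.124 0.125 0 0 0 95.6 0.085; -0.124 0.125 0 0 0 95.6 0.085; -0.124 0.125 0 0 0 95.6 0.085; -0.124 0.125 0 0 0 95.6 0.085; -0.124 0.125 0.03 0 0 95.6 0.085; -0.124 0.125 0.055 0 0 95.6 0.085; -0.124 0.125 0.055 0 0 95.6 0.085; -0.124 0.125 0.055 0 0 95.6 0.085")

```text
t: 43.65
position: [0.531, 0.1709, 0.2001]
ee_rot: [-0.0, 0.674, 0.739, -0.0]
contact_force: [0.8, -0.3, 0.6]
gripper_width: 0.997
```

```bash
python3 - <<'E'
from h import *
s=bot.state(); print(s['t'],s['position'],s['q'].round(2))
c,im=snap('wrist','w31')
m=(cv2.cvtColor(im,cv2.COLOR_BGR2HSV)[...,2]<45).astype(np.uint8)
go((.5316,.171,.114),95.2)
E
```

```text
43.65 [0.53103232 0.17091593 0.20010701] [-0.53  0.65  0.23  1.82 -0.22  0.7  -0.09]
delta [ 0.     -0.0001  0.0869] rot [ 0.08 -0.02  0.03] yawnow 95.23 rows 2
```

View pics/w31.png

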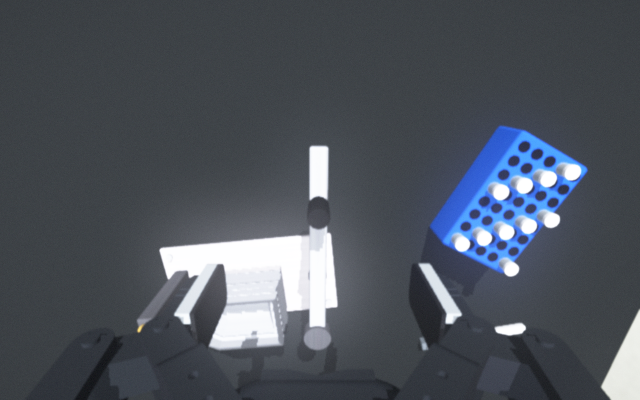

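The knob is dead centre at (318,210). Descending and gripping.

move_arm(deltas="0 0 0.04 0 0 0 0.085; 0 0 0.083 0 0 0 0.085; 0 0 0.083 0 0 0 0.085; 0 0 0.083 0 0 0 0.01; 0 0 0.083 0 0 0 0.01; 0 0 0.083 0 0 0 0.01; 0 0 0.083 0 0 0 0.01; 0 0 0.083 0 0 0 0.01; 0 0 0.083 0 0 0 0.01; 0 0 0.083 0 0 0 0.01", newtons=25)

```text
t: 44.7
position: [0.5316, 0.1711, 0.1185]
ee_rot: [0.0, 0.674, 0.739, 0.001]
contact_force: [-1.5, 0.4, 7.1]
gripper_width: 0.177
```

```bash
python3 - <<'E'
from h import *
s=bot.state(); print(s['t'],s['position'],s['gripper_width'],s['contact_force'],s['q'].round(2))
H=np.array([.5427,.0478]); q=s['ee_rot']; Rc=R.from_quat([q[1],q[2],q[3],q[0]]); 
p=s['position'][:2]; a0=np.arctan2(*(p-H)[::-1]); r=np.linalg.norm(p-H); print('a0',np.degrees(a0),r,'open',np.radians(190.8)-a0)
for op in np.r_[np.linspace(np.radians(190.8)-a0,.1,17)[1:],.05,.02,0,-.01,-.02]:
    a=np.radians(190.8)-op
    t=H+r*np.array([np.cos(a),np.sin(a)])
    d=Rc.inv().apply([*(t-p),0]); print(round(op,3),d[:2].round(4), -np.degrees(a-a0).round(1))
E
```

```text
44.7 [0.53163344 0.17109103 0.1185201 ] 0.17739221282945833 [-1.49250335  0.415868    7.05184635] [-0.5   0.77  0.17  1.88 -0.25  0.51 -0.06]
a0 95.1291044737623 0.12378670299662989 open 1.6697721252643611
1.572 [-0.0006 -0.0121] -5.6
1.474 [-0.0023 -0.0241] -11.2
1.375 [-0.0053 -0.0359] -16.9
1.277 [-0.0093 -0.0474] -22.5
1.179 [-0.0145 -0.0583] -28.1
1.081 [-0.0207 -0.0688] -33.7
0.983 [-0.0279 -0.0785] -39.3
0.885 [-0.0361 -0.0875] -45.0
0.787 [-0.0451 -0.0957] -50.6
0.689 [-0.0548 -0.103 ] -56.2
0.591 [-0.0652 -0.1092] -61.8
0.492 [-0.0762 -0.1144] -67.5
0.394 [-0.0876 -0.1186] -73.1
0.296 [-0.0994 -0.1215] -78.7
0.198 [-0.1114 -0.1233] -84.3
0.1 [-0.1235 -0.124 ] -89.9
0.05 [-0.1297 -0.1238] -92.8
0.02 [-0.1334 -0.1236] -94.5
0.0 [-0.1358 -0.1234] -95.7
-0.01 [-0.1371 -0.1233] -96.2
-0.02 [-0.1383 -0.1231] -96.8
```

move_arm(deltas="-0.001 -0.012 0 0 0 -5.6 0.01; -0.002 -0.024 0 0 0 -11.2 0.01; -0.005 -0.036 0 0 0 -16.9 0.01; -0.009 -0.047 0 0 0 -22.5 0.01; -0.0145 -0.058 0 0 0 -28.1 0.01; -0.021 -0.069 0 0 0 -33.7 0.01; -0.028 -0.0785 0 0 0 -39.3 0.01; -0.036 -0.0875 0 0 0 -45 0.01; -0.045 -0.096 0 0 0 -50.6 0.01; -0.055 -0.103 0 0 0 -56.2 0.01; -0.065 -0.109 0 0 0 -61.8 0.01; -0.076 -0.1145 0 0 0 -67.5 0.01; -0.0875 -0.1185 0 0 0 -73.1 0.01; -0.0995 -0.1215 0 0 0 -78.7 0.01; -0.1115 -0.1235 0 0 0 -84.3 0.01; -0.1235 -0.124 0 0 0 -89.9 0.01; -0.1235 -0.124 0 0 0 -89.9 0.01; -0.1235 -0.124 0 0 0 -89.9 0.01")

```text
t: 46.5
position: [0.4168, 0.0343, 0.1183]
ee_rot: [-0.001, -0.044, 0.999, -0.001]
contact_force: [-5.4, -3.2, 17.5]
gripper_width: 0.169
```

```bash
cat > k.py <<'E'
from h import *
s=bot.state(); print(s['t'],s['position'],s['gripper_width'],s['contact_force'])
p=s['position'][:2]-np.array([.5427,.0478]); print('r',np.linalg.norm(p),'open', np.radians(190.8)-np.arctan2(p[1],p[0])%(2*np.pi))
E
python3 k.py
```

```text
46.5 [0.41679971 0.03429358 0.11832234] 0.1693757084390264 [-5.38957448 -3.17125943 17.48785993]
r 0.12662269416243502 open 0.08162560811271913
```

move_arm(deltas="0 -0.003 -0.002 0 0 -1.5 0.01; 0 -0.006 -0.002 0 0 -3 0.01; 0 -0.009 -0.002 0 0 -4.5 0.01; 0 -0.011 -0.002 0 0 -5 0.01; 0 -0.012 -0.002 0 0 -5 0.01; 0 -0.012 -0.002 0 0 -5 0.01")

```text
t: 47.1
position: [0.4184, 0.0233, 0.1189]
ee_rot: [-0.001, -0.088, 0.996, -0.001]
contact_force: [-5.3, -2.4, -9.0]
gripper_width: 0.172
```

```bash
python3 k.py
```

```text
47.1 [0.41838108 0.02334663 0.11892155] 0.17182250660361104 [-5.32547138 -2.37217836 -9.00698986]
r 0.12670107078425802 open -0.005723631649446226
```

move_arm(deltas="0 -0.0015 0 0 0 0 0.01; 0 -0.0025 0 0 0 0 0.01; 0 -0.0025 0 0 0 0 0.01; 0 -0.0025 0 0 0 0 0.01")

```text
t: 47.5
position: [0.4186, 0.0219, 0.1189]
ee_rot: [-0.001, -0.089, 0.996, -0.0]
contact_force: [-5.5, 0.6, -8.8]
gripper_width: 0.171
```

```bash
python3 k.py; python3 - <<'E'
from h import *
c,im=snap('wrist','w32'); cs,ims=snap('side','s32')
cv2.imwrite('pics/s32z.png',cv2.resize(ims[180:260,255:340],(680,600),interpolation=cv2.INTER_CUBIC))
E
```

```text
47.5 [0.41863857 0.02193614 0.11889766] 0.170921421685472 [-5.46693952  0.61672901 -8.79746613]
r 0.12672875345356918 open -0.017036797982581398
```

View pics/w32.png

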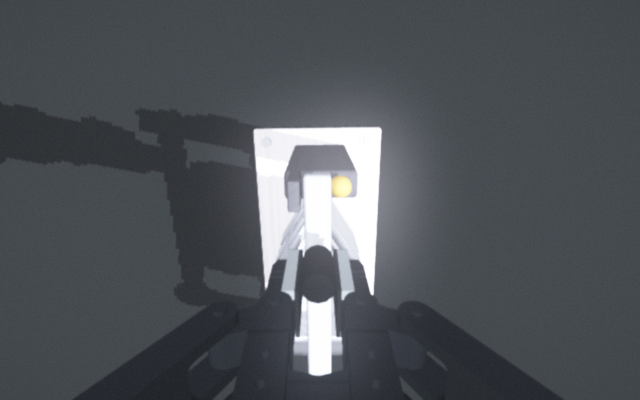

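move_arm(deltas="0 -0.0015 0 0 0 0 0.01; 0 -0.0025 0 0 0 0 0.01; 0 -0.0025 0 0 0 0 0.01")

```text
t: 47.9
position: [0.4187, 0.0218, 0.1189]
ee_rot: [-0.001, -0.09, 0.996, 0.002]
contact_force: [-8.1, 5.9, -8.0]
gripper_width: 0.173
```

```bash
python3 k.py
```

```text
47.9 [0.41865769 0.0217544  0.11886632] 0.17330239586745855 [-8.14877706  5.87903237 -8.00780922]
r 0.12674725705237558 open -0.018471253588238312
```

It's hard against its stop: it moved only 0.2 mm for a 2.5 mm command, and the reaction rose. Releasing and lifting clear.

move_arm(deltas="0 -0.001 0 0 0 0 0.03; 0 0 0 0 0 0 0.085; 0 0 0 0 0 0 0.085; 0 0 0 0 0 0 0.085; 0 0 0 0 0 0 0.085; 0 0 -0.03 0 0 0 0.085; 0 0 -0.08 0 0 0 0.085; 0 0 -0.13 0 0 0 0.085; 0.02 0 -0.16 0 0 0 0.085; 0.02 0 -0.16 0 0 0 0.085; 0.02 0 -0.16 0 0 0 0.085")

```text
t: 49.0
position: [0.4011, 0.0156, 0.2798]
ee_rot: [0.001, -0.088, 0.996, -0.0]
contact_force: [0.3, -0.8, 0.8]
gripper_width: 0.992
```

```bash
python3 - <<'E'
from h import *
s=bot.state(); print(s['t'],s['position'],s['contact_force'])
c,im=snap('wrist','w33'); cs,ims=snap('side','s33'); np.savez('w33.npz',K=c[0],R=c[1],t=c[2])
cv2.imwrite('pics/w33z.png',np.hstack([cv2.resize(im[60:340,230:410],(400,600),interpolation=cv2.INTER_CUBIC),cv2.resize(ims[180:260,265:335],(400,600),interpolation=cv2.INTER_CUBIC)]))
cc,imc=snap('scene','c33')
E
```

```text
49.0 [0.40106931 0.01563875 0.27976178] [ 0.33530596 -0.82819895  0.8055663 ]
```

View pics/w33z.png

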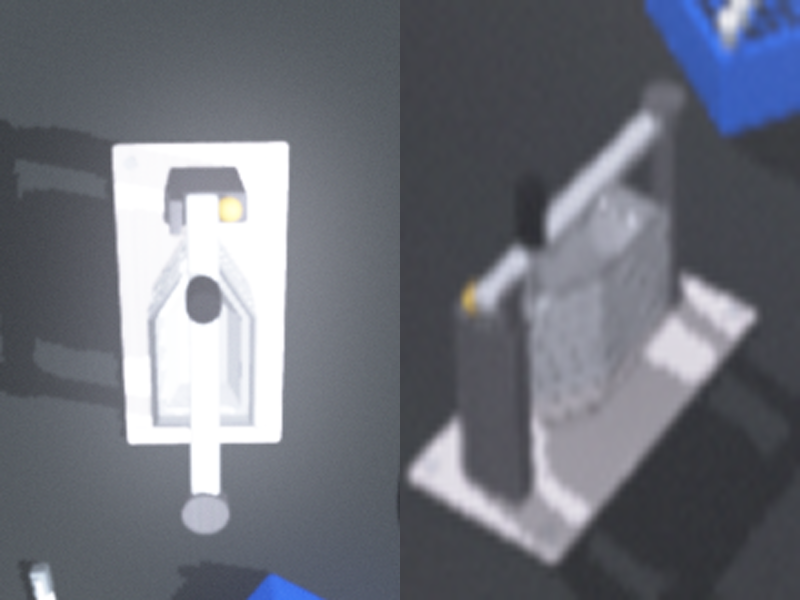

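View pics/c33.png

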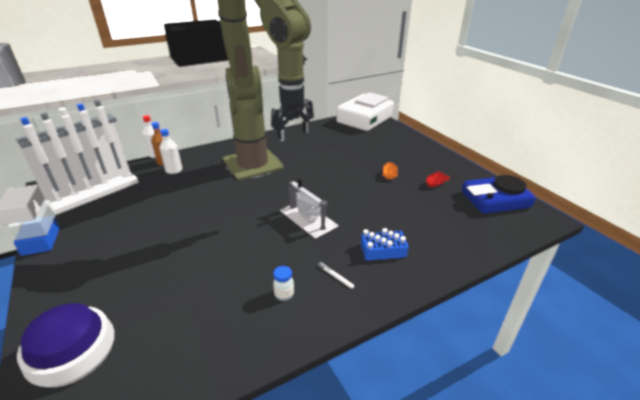

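```bash
python3 - <<'E'
from h import *
z=np.load('w33.npz'); c=(z['K'],z['R'],z['t'])
f=lambda a,b:(230-.3+a*.45,60-.3+b*280/600)
def yaw(a,b,z): 
    p=ray(c,f(*a),z)-ray(c,f(*b),z); return np.degrees(np.arctan2(p[1],p[0]))%360
print('bar',yaw((202.5,198),(206,470),.109))
print('plate L',yaw((112,147),(130,443),.006),'R',yaw((288,144),(281,441),.006))
print('hinge',ray(c,f(205,514),.109))
E
```

```text
bar 190.97815974774352
plate L 191.33051769842493 R 191.17388610856423
hinge [0.54403681 0.04753348 0.109     ]
```

The bar's yaw matches the plate's within about 0.3° (0.005 rad), and the ball is on the outer side of the bar. The gripper is clear, so I'm handing in.

```bash
python3 -c "
from workcell import bot
print(bot.close_job()); print(bot.state()['t'])"
```

```text
the job is handed in; nothing more can be done
None
the job is handed in; nothing more can be done
```

I swung the keeper bar open to about 1.67 rad, nested all five steel trays nose to nose in the carrier, then swung the bar shut until it hit its stop. I handed in at about 49 s; no verdict is reported, so the checks below are my own.

**Trays:** each one met its contact within about 0.3 mm of the expected nested height. The wrist and side views before closing show the stack aligned and level. No steel tray is left on the bench.

**Keeper bar:** the last wrist view puts it about 0.005 rad from the plate's axis, past the catch ball. The tool position at the stop gave about −0.018 rad instead; I put that gap down to calibration and grip offset.

**Bystanders:** the tube rack, jar, pen and the orange and red look-alikes show no visible movement. I judged that by eye and did not measure it.

No tray was seen knocked aside, and the grip did not visibly slip.

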